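Clamp the torch in the V-cradle

TASK

Clamp the small torch in the V-cradle as an alignment light: lift the sprung clamp bar by its knob out of its slot and turn it well aside, and lay the torch along the cradle's two V-supports, centred, either way round. Then bring the lifted bar back over the torch, lower it so that it presses on the torch, straight across as it was at first, and let go.

Things in the scene. Friction and masses are not known exactly. Their poses are not given: they have to be found in the camera images.
- torch_mid (a point): Small dark metal torch, a plain cylinder 112 mm long, 25.4 mm in diameter, under 0.1 kg, lying on the table to the left of the cradle; the marker and screwdriver near it are not wanted. The point is the torch's centre, on its axis, half-way along (13 mm above the table at the start); its x axis runs along the torch.
- cradle_seat (a point): V-cradle fixed on the table near the middle: two V-supports 14 mm long on a base plate (top 10 mm above the table), 58 mm clear between them, open upwards; tops 48 mm above the table, mouths 44 mm wide. The point is the place of the torch's centre when seated and centred, 44 mm above the table; x axis along the V; the clamp bar's post is on the +y side.
- clamp_post (a point): Round post of the clamp bar, at y = +92 mm, x = 0 in the frame of cradle_seat. The point is on its axis, in the middle of its cap's top, 114 mm above the table. Round its foot is a slotted housing 36 mm square, 55 mm high; its slot faces the V.
- bar_knob (a point): Black round upright knob, 22 mm in diameter, 34 mm tall, on the steel clamp bar, 105 mm from the post's axis; by it the bar is lifted and turned. The point is the knob's centre, 78 mm above the table when the bar is down, 18 mm above the bar's top, 28 mm above its underside. The bar is 14 mm wide and ends 15 mm beyond the knob.
- bar_lift (a joint): Lift of the bar on its post, m: 0 down, 0.032 upper stop. Spring and weight push it down with 4 N at 0, 80 N/m more as it rises; let go, it springs down. At 0 and swing near 0 it sits in a slot 5 mm deep: lift it more than that before turning. To pass over the seated torch it needs at least 0.009; resting on the torch it reads about 0.007.
- bar_swing (a joint): Turn of the bar about its post, rad: 0 straight across the middle of the cradle (from the post along -y of cradle_seat), growing clockwise seen from above, towards -x of cradle_seat; 1.57 is parallel to the V, stop at 1.75. It stays where it is left.
There are look-alikes about, which are no part of the job. What is shaped like the part that bears cradle_seat but yellow is not meant.

How it is judged:
By the outcome, as a careful person would: the job done as asked, in the order asked, and still so for the second after the job is handed in, with the robot touching nothing.
It also fails if it takes over 72 s, if anything falls off the work surface, if the arm or the gripper's body presses on something with over 40 N, if the wrist force passes 120 N, or if a joint passes its speed limit or range.

ROBOT

A 7-joint arm with a two-finger parallel gripper is mounted at the origin on a cart in front of the work surface, level with it; the furniture and walls round the work are solid. World frame = base frame: x ahead of the robot, y to its left, z up, the work surface at z = 0. Lengths are in m, angles in degrees, forces in N, time in s.
With the tool pointing down it reaches from about 0.425 to 0.875 m from the base axis. Payload 4.7 kg.
Tool frame: the origin (TCP) lies on the centre line of the jaws, within the pads' length; the fingertips stand env.nose_length ahead of it and the grasp point (between the pads) lies 8 mm behind it (env.nose_length is the distance from the TCP to the fingertips, in m); y points along the fingers, z is the direction in which the jaws open and shut, and the axes are right-handed (so a half turn about y gives the same grasp; the last joint's range is limited). The gripper opens to 87 mm and grips with 3 to 60 N. Pads are 19 mm wide; open, the fingers measure 117 mm over their backs; the gripper's body (75 mm by 190 mm) begins 51 mm behind the grasp point.
Start: joints at [-68.864, 18.392, -4.016, 83.108, 1.295, 78.541, -3.26], TCP at [0.226, 0.61, 0.234] pointing down, gripper open.
Joint ranges: [-163.93, 163.93], [-17.29, 119.83], [-79.2, 71.16], [3.27, 140.29], [-89.18, 269.18], [5.43, 117.66], [-154.24, 154.24]. Speed limits (degrees/s): [147.25, 147.25, 180, 180, 180, 180, 180].

INTERFACE

Orientations are given as [roll, pitch, yaw] about the fixed x, y, z axes, in that order (R = Rz(yaw) Ry(pitch) Rx(roll)).
In Python, from cell import env, read_camera, camera_info, job, models gives the robot as it stands.
- The arm moves only by the tool move_arm, never from a script. Its argument "moves" is a list of rows, each a list of 6 numbers: the shift along the tool's x, y, z in mm, then the turn, a rotation vector about the tool's x, y, z in degrees. In form: [[x, y, z, ax, ay, az], ...]. A call has 1 to 20 rows; each row is the pose to reach, as a shift and turn from the pose commanded when the call began, along the tool's axes at that moment; what a row does not reach only later rows make up. A row lasts 1/12 s, in which the tool goes at most 41.7 mm and 7.16 degrees, less where a joint would pass 70% of its speed; a pose out of reach is approached as far as the arm can. A call with a gripper value outside its range is refused whole. "claw" is the finger opening in mm, from 0 to 87, set as the call begins (left out, the last holds). The fingers move at their own pace and stop on an object; "newtons" is the grip in N (left out, the last holds). Time passes only in rows, so rows that repeat a pose let the fingers close. It gives the time, the measured TCP pose, the force and the opening at its end, in the units of the state.
- env.get_obs(): the state, without advancing time (a new reading comes with each control period).
- read_camera(name): name is "side" or "top" or "wrist"; returns (picture, depth): 384x512x3 uint8, red, green, blue; 384x512 float32, m along the optical axis (not along the pixel's ray), 0 where there is no reading.
- camera_info(name): a dict with "fx", "fy", "cx", "cy" (pixels), "distortion" ([k1, k2, p1, p2, k3] as OpenCV has them; the pictures are not rectified), "R" (3x3) and "t" (3): a world point X has camera coordinates R X + t. Camera axes: x right, y down, z forward; pixel columns grow to the right and rows downward; lengths in m; the calibration is good to about 2 mm. A picture is of the moment at which its call begins: read the wrist's pose just before it. camera_info takes no time and is no camera call; for the wrist camera it gives the pose at the moment of the call.
- job.sign_off(): hands the job in, once; it reports no verdict.
Trained networks look in the newest picture that a camera, given by its name, has taken for a name from the list of things; names that differ only in an ending like _2 or _b are one class to them, and where a whole thing is asked for, a point or a joint stands for the part that bears it (a point fixed in the world has none). Each returns a list of dicts, best first, with "score" (0 to 1); they miss things now and then, are a little off and sometimes report something else, mostly with a low value. They report only what shows in the picture. A call takes as long as a camera call. They do not tell look-alikes from the thing itself.
- models.spot_in(target, camera): "point" ([x, y, z] in m, in world coordinates, good to about 4 mm: the middle of the surface that is visible of it).
- models.cut_out(target, camera): "mask" (384x512 bool, what is visible of it).
The state is a dict: "time_s": time; "qpos": joint angles; "joint_velocities": joint speeds; "effort": joint torques, N m; "tool_pos": TCP position; "tool_rot": TCP orientation; "force": force on the tool from outside, world axes, zero at the start; "wrist_torque": the same for the moment, N m; "grip_width": finger opening in m.
Only numpy, scipy, OpenCV 4.12 (cv2) and the standard library are available. Lean on these libraries where they do the work, as an engineer would, in place of code of your own. Each camera call takes 0.05 s, during which the arm holds its last target.

## Working session

There is one attempt and no reset: what is moved stays moved. The work goes in short steps, Python scripts to look and compute and a tool call to move; the robot and the scene stay as the last step left them, time stands still between calls to the robot, and variables do not carry over. Pictures are saved under pics/ and viewed, and the job is handed in when it is done.

Besides the shell and the picture viewer there is one more tool, called after "Call:" as name(argument=value, ...) on one line, values as JSON. move_arm: Moves the arm, as the interface text tells. Its arguments: {"type":"object","properties":{"moves":{"type":"array","items":{"type":"array","items":{"type":"number"}}},"claw":{"type":"number"},"newtons":{"type":"number"}},"required":["moves"]}

```bash
ls; mkdir -p pics; python3 - <<'E'
from cell import env, read_camera, camera_info, job, models
import cv2
print(env.get_obs(), env.nose_length)
for c in ["side","top","wrist"]:
    p,d=read_camera(c); cv2.imwrite(f"pics/{c}0.png",p[:,:,::-1])
    i=camera_info(c); print(c,i)
    for t in ["torch_mid","cradle_seat","clamp_post","bar_knob"]:
        try: print(c,t,[(round(r['score'],2),[round(float(v),3) for v in r['point']]) for r in models.spot_in(t,c)])
        except Exception as e: print(c,t,e)
E
```

```text
pics
{'time_s': 0.0, 'qpos': array([-68.86418377,  18.43949936,  -4.01201576,  83.17392795,
         1.29742803,  78.54187223,  -3.25896114]), 'joint_velocities': array([ 0.01712864, -0.14306244,  0.03558221, -0.01402167, -0.0032395 ,
        0.04381285,  0.05327416]), 'effort': array([ 2.67352370e-04, -4.91300690e+01, -4.04286291e-01, -3.12524450e+01,
       -6.39817631e-02,  4.40561422e-02,  1.80157290e-04]), 'tool_pos': array([0.22571783, 0.60898407, 0.23246459]), 'tool_rot': array([-9.01099363e+01, -9.25259856e-03, -2.03278921e+01]), 'force': array([-1.36861037,  0.02341417, -0.36270722]), 'wrist_torque': array([ 0.02064315, -0.00479409,  0.02567853]), 'grip_width': 0.08745563215823726} 0.011
side {'fx': 486.64893535184996, 'fy': 486.64893535184996, 'cx': 251.5168550090389, 'cy': 189.98176281975552, 'distortion': array([-0.09846031,  0.        ,  0.        ,  0.        ,  0.        ]), 'R': array([[-0.99929414,  0.03036705,  0.02211495],
       [ 0.00278814,  0.64702053, -0.76246748],
       [-0.03746271, -0.76186762, -0.64664849]]), 't': array([ 0.46744872, -0.11209961,  1.33975
[... 763 characters left out ...]
44, 0.006]), (0.56, [0.496, 0.093, 0.011])]
top clamp_post [(0.97, [0.493, 0.094, 0.009]), (0.96, [0.568, 0.542, 0.012])]
top bar_knob [(0.66, [0.476, 0.088, 0.058]), (0.62, [0.551, 0.55, 0.058])]
wrist {'fx': 277.6053573038082, 'fy': 277.6053573038082, 'cx': 255.1257493814356, 'cy': 192.79576354697153, 'distortion': array([-0.058709,  0.      ,  0.      ,  0.      ,  0.      ]), 'R': array([[ 3.46767611e-01,  9.37951046e-01, -2.43375509e-04],
       [ 9.05638905e-01, -3.34754025e-01,  2.60303506e-01],
       [ 2.44070475e-01, -9.04852354e-02, -9.65526812e-01]]), 't': array([-0.64924961, -0.03068169,  0.38886494])}
wrist torch_mid []
wrist cradle_seat []
wrist clamp_post []
wrist bar_knob []
```

View pics/top0.png

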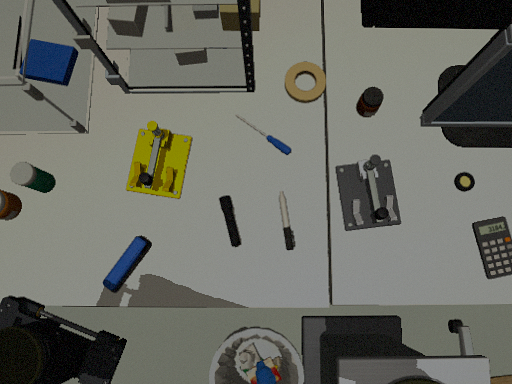

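View pics/side0.png

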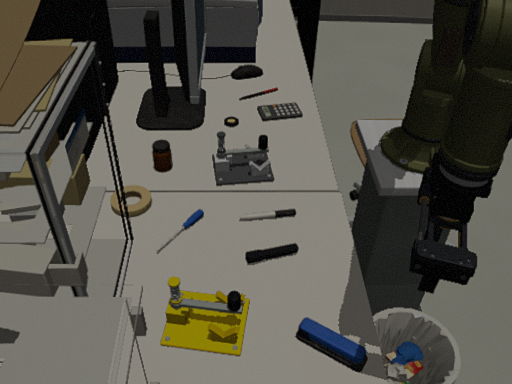

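```bash
cat > h.py <<'E'
from cell import env, read_camera, camera_info, job, models
import cv2, numpy as np
def cloud(c,d):
    i=camera_info(c); K=np.array([[i['fx'],0,i['cx']],[0,i['fy'],i['cy']],[0,0,1]])
    h,w=d.shape; u,v=np.meshgrid(np.arange(w),np.arange(h))
    q=cv2.undistortPoints(np.stack([u,v],-1).reshape(-1,1,2).astype(np.float64),K,np.array(i['distortion'])).reshape(h,w,2)
    P=np.concatenate([q*d[...,None],d[...,None]],-1)
    X=(P-np.array(i['t']))@np.array(i['R']); X[d<=0]=np.nan
    return X
def proj(c,X):
    i=camera_info(c); K=np.array([[i['fx'],0,i['cx']],[0,i['fy'],i['cy']],[0,0,1]])
    return cv2.projectPoints(np.array(X,float).reshape(-1,1,3),cv2.Rodrigues(np.array(i['R']))[0],np.array(i['t']),K,np.array(i['distortion']))[0].reshape(-1,2)
E
python3 - <<'E'
from h import *
for c,(x0,y0,x1,y1) in [("top",(330,145,410,240)),("side",(200,120,300,195))]:
    p,d=read_camera(c); X=cloud(c,d)
    cv2.imwrite(f"pics/{c}_crop.png",cv2.resize(p[y0:y1,x0:x1,::-1],None,fx=6,fy=6,interpolation=cv2.INTER_CUBIC))
    S=X[y0:y1,x0:x1].reshape(-1,3)
    for n,lo,hi,bx in [("cap",.105,.125,(0.4,0.7)),("knob",.085,.102,(.35,.5)),("bar",.056,.064,(.3,.7)),("supp",.040,.0495,(.3,.51))]:
        m=(S[:,2]>lo)&(S[:,2]<hi)&(S[:,0]>bx[0])&(S[:,0]<bx[1]); q=S[m]
        if len(q): print(c,n,len(q),q.mean(0).round(4),q.min(0).round(3),q.max(0).round(3))
    for t in ["torch_mid"]:
        m=models.cut_out(t,c)[0]['mask']; 
        q=X[m]; q=q[~np.isnan(q).any(1)]
        q=q[q[:,2]>.012]
        mu=q[:,:2].mean(0); w,v=np.linalg.eigh(np.cov((q[:,:2]-mu).T)); a=v[:,1]; s=(q[:,:2]-mu)@a; n=(q[:,:2]-mu)@v[:,0]
        print(c,t,mu,np.degrees(np.arctan2(a[1],a[0])),s.min(),s.max(),mu+a*(s.min()+s.max())/2,n.min(),n.max(),q[:,2].max())
p,d=read_camera("top"); cv2.imwrite("pics/torch_crop.png",cv2.resize(p[180:260,200:310,::-1],None,fx=6,fy=6,interpolation=cv2.INTER_CUBIC))
E
```

```text
top cap 95 [0.5486 0.0943 0.1147] [0.538 0.084 0.112] [0.559 0.104 0.117]
top knob 117 [0.4442 0.0805 0.0946] [0.433 0.068 0.085] [0.456 0.091 0.101]
top bar 331 [0.4989 0.0882 0.0601] [0.431 0.071 0.056] [0.555 0.108 0.064]
top supp 177 [0.4577 0.0842 0.0446] [0.426 0.038 0.04 ] [0.488 0.129 0.049]
top torch_mid [0.43915175 0.3881225 ] -165.26958465884746 -0.05408036437546822 0.05929978533054289 [0.43662781 0.38745892] -0.012836040127314546 0.012233483902895784 0.029863529992607094
side cap 47 [0.5476 0.0965 0.1123] [0.537 0.083 0.106] [0.557 0.106 0.117]
side knob 60 [0.4443 0.082  0.0915] [0.434 0.068 0.085] [0.454 0.092 0.097]
side bar 171 [0.4978 0.0892 0.0591] [0.43  0.075 0.056] [0.558 0.107 0.064]
side supp 75 [0.4592 0.1008 0.044 ] [0.426 0.043 0.04 ] [0.487 0.127 0.049]
side torch_mid [0.43997484 0.39325266] -164.93461850335066 -0.05151873503183074 0.058767132305504476 [0.43647521 0.39231066] -0.008901715106211145 0.01772575244841613 0.028381745158665334
```

View pics/top_crop.png

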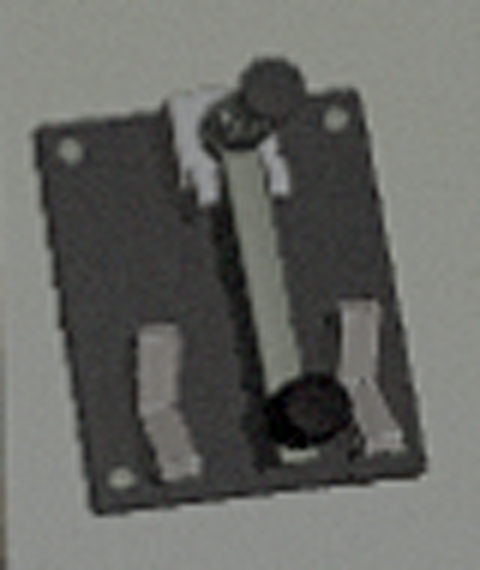

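View pics/torch_crop.png

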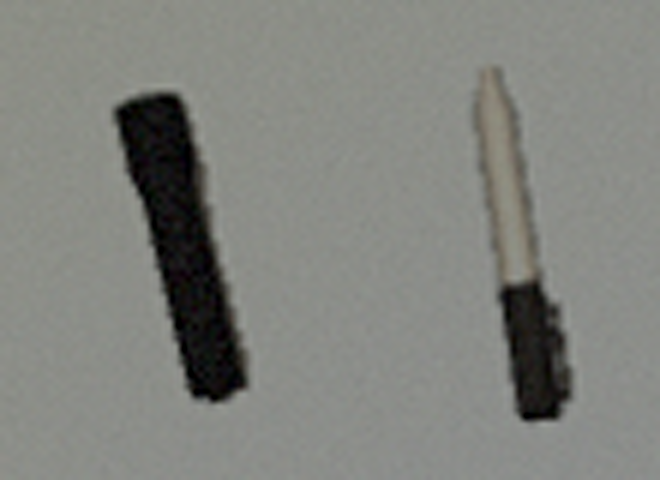

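View pics/side_crop.png

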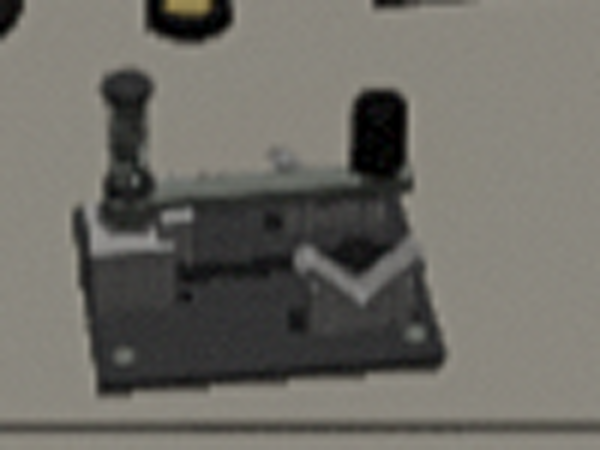

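The wanted cradle is the grey one at top (370,193). The yellow one at (158,165) is the look-alike. The torch is the plain dark cylinder at (230,220); the marker is at (287,220), the screwdriver at (265,135), and the blue stapler-like thing at (128,264) doesn't fit. The crops confirm this. Next I go above the knob.

```bash
cat >> h.py <<'E'
from scipy.spatial.transform import Rotation as Ro
def rot(rpy): return Ro.from_euler('xyz',rpy,degrees=True)
def delta(pos,yaw,tilt=0):
    # yaw: heading of tool x; tilt: about tool x
    o=env.get_obs(); R0=rot(o['tool_rot']); R1=rot([-90,0,yaw])*Ro.from_rotvec([tilt,0,0],degrees=True)
    s=R0.inv().apply(np.array(pos)-o['tool_pos'])*1000
    t=(R0.inv()*R1).as_rotvec(degrees=True)
    print("delta",np.r_[s,t].round(1).tolist(), "now",o['tool_pos'].round(4),o['tool_rot'].round(1),'q',o['qpos'].round(0),'F',o['force'].round(1),'w',round(o['grip_width'],4),'t',round(o['time_s'],2))
E
python3 -c "
from h import *
delta([.4445,.081,.2],7.8)"
```

```text
delta [388.6, 33.6, -419.6, -0.0, -28.1, 0.0] now [0.2259 0.6095 0.2336] [-90.   -0.  -20.3] q [-69.  18.  -4.  83.   1.  79.  -3.] F [-0.2 -0.9  0.2] w 0.087 t 1.0
```

Call:
move_arm(moves=[[388.6, 33.6, -419.6, 0, -28.1, 0], [388.6, 33.6, -419.6, 0, -28.1, 0], [388.6, 33.6, -419.6, 0, -28.1, 0], [388.6, 33.6, -419.6, 0, -28.1, 0], [388.6, 33.6, -419.6, 0, -28.1, 0], [388.6, 33.6, -419.6, 0, -28.1, 0], [388.6, 33.6, -419.6, 0, -28.1, 0], [388.6, 33.6, -419.6, 0, -28.1, 0], [388.6, 33.6, -419.6, 0, -28.1, 0], [388.6, 33.6, -419.6, 0, -28.1, 0], [388.6, 33.6, -419.6, 0, -28.1, 0], [388.6, 33.6, -419.6, 0, -28.1, 0], [388.6, 33.6, -419.6, 0, -28.1, 0], [388.6, 33.6, -419.6, 0, -28.1, 0], [388.6, 33.6, -419.6, 0, -28.1, 0], [388.6, 33.6, -419.6, 0, -28.1, 0], [388.6, 33.6, -419.6, 0, -28.1, 0], [388.6, 33.6, -419.6, 0, -28.1, 0]], claw=50)

```text
time_s: 2.5
tool_pos: [0.4441, 0.0825, 0.2]
tool_rot: [-90.0, -0.0, 7.9]
force: [-0.6, 0.1, 0.4]
grip_width: 0.0498
```

```bash
python3 - <<'E'
from h import *
p,d=read_camera("wrist"); cv2.imwrite("pics/wrist1.png",p[:,:,::-1]); X=cloud("wrist",d).reshape(-1,3)
for n,lo,hi,bx in [("cap",.108,.125,(0.5,0.6)),("knob",.090,.102,(.4,.5)),("bar",.056,.064,(.4,.6)),("supp",.045,.0495,(.4,.51))]:
    m=(X[:,2]>lo)&(X[:,2]<hi)&(X[:,0]>bx[0])&(X[:,0]<bx[1])&(X[:,1]<.2)&(X[:,1]>0); q=X[m]
    if len(q): print(n,len(q),q.mean(0).round(4),q.min(0).round(3),q.max(0).round(3))
delta([.4445,.081,.076],7.8)
E
```

```text
cap 58 [0.5389 0.0916 0.1107] [0.537 0.083 0.108] [0.543 0.101 0.113]
knob 403 [0.4429 0.0777 0.093 ] [0.432 0.067 0.09 ] [0.455 0.089 0.095]
bar 591 [0.4836 0.0838 0.0584] [0.428 0.068 0.056] [0.553 0.104 0.064]
supp 106 [0.4547 0.0828 0.0457] [0.428 0.037 0.045] [0.484 0.126 0.047]
delta [0.1, 124.0, -1.6, -0.0, 0.1, 0.0] now [0.4441 0.0825 0.2   ] [-90.   -0.    7.9] q [-36.  -6.  21. 113.   2.  72.  82.] F [-0.9 -0.3  0.8] w 0.0501 t 2.55
```

View pics/wrist1.png

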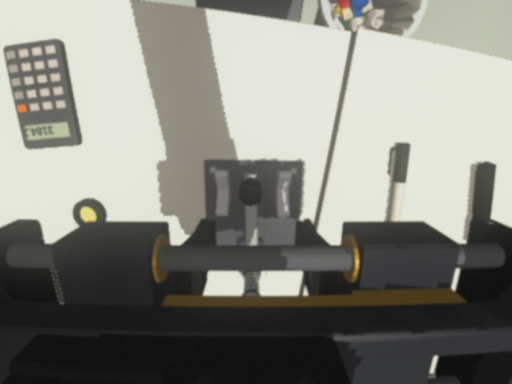

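Call:
move_arm(moves=[[0, 40, -3, 0, 0, 0], [0, 70, -3, 0, 0, 0], [0, 100, -3, 0, 0, 0], [0, 115, -3, 0, 0, 0], [0, 124, -3, 0, 0, 0], [0, 124, -3, 0, 0, 0], [0, 124, -3, 0, 0, 0]], claw=50)

```text
time_s: 3.13
tool_pos: [0.4451, 0.0788, 0.0764]
tool_rot: [-90.0, -0.0, 7.8]
force: [0.1, 0.2, 0.3]
grip_width: 0.0497
```

```bash
python3 - <<'E'
from h import *
for c,(x0,y0,x1,y1) in [("side",(180,100,320,205))]:
    p,d=read_camera(c)
    cv2.imwrite(f"pics/{c}2.png",cv2.resize(p[y0:y1,x0:x1,::-1],None,fx=5,fy=5,interpolation=cv2.INTER_CUBIC))
p,d=read_camera("wrist"); cv2.imwrite("pics/wrist2.png",p[:,:,::-1])
delta([.444,.0793,.076],7.8)
E
```

```text
delta [-2.0, 1.3, 0.8, -0.0, 0.0, 0.1] now [0.446  0.0788 0.0773] [-90.   -0.1   7.8] q [-35.   2.  22. 121.  -1.  56.  86.] F [-0.2 -0.8  0.4] w 0.0502 t 3.23
```

View pics/side2.png

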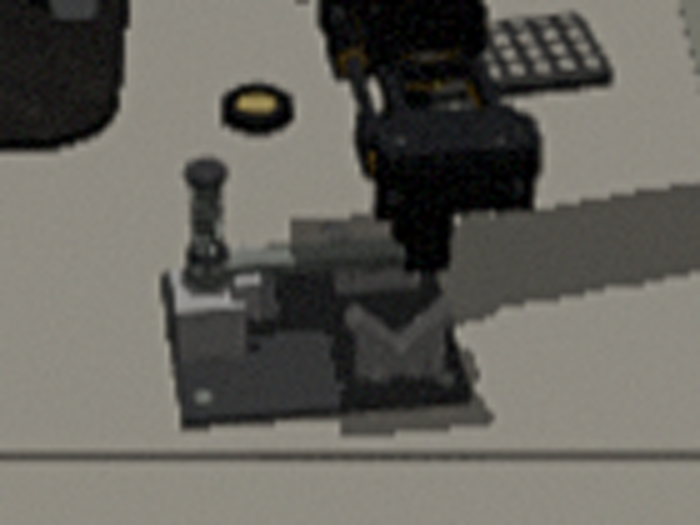

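View pics/wrist2.png

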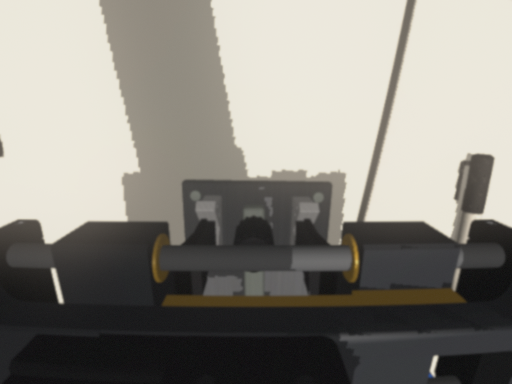

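The fingers straddle the knob: it is at wrist (253,232), with the fingertips just above the bar. Closing now.

Call:
move_arm(moves=[[-1, 1, 0, 0, 0, 0], [-1, 1, 0, 0, 0, 0], [-1, 1, 0, 0, 0, 0], [-1, 1, 0, 0, 0, 0], [-1, 1, 0, 0, 0, 0], [-1, 1, 0, 0, 0, 0]], claw=10, newtons=40)

```text
time_s: 3.73
tool_pos: [0.444, 0.0779, 0.0751]
tool_rot: [-90.0, -0.0, 7.8]
force: [-1.3, 0.1, 1.5]
grip_width: 0.0209
```

Call:
move_arm(moves=[[0, -8, 0, 0, 0, 0], [0, -16, 0, 0, 0, 0], [0, -20, 0, 0, 0, 0], [0, -20, 0, 0, 0, 0], [0, -20, 0, 0, 0, 0]])

```text
time_s: 4.15
tool_pos: [0.4441, 0.078, 0.0952]
tool_rot: [-90.0, -0.1, 7.8]
force: [2.9, 1.0, -5.7]
grip_width: 0.0212
```

```bash
python3 - <<'E'
from h import *
for c,(x0,y0,x1,y1) in [("side",(180,100,320,205))]:
    p,d=read_camera(c)
    cv2.imwrite(f"pics/{c}3.png",cv2.resize(p[y0:y1,x0:x1,::-1],None,fx=5,fy=5,interpolation=cv2.INTER_CUBIC))
delta([.444,.0793,.096],7.8)
E
```

```text
delta [0.1, -1.0, 1.3, -0.0, -0.0, 0.0] now [0.4441 0.078  0.095 ] [-90.   -0.    7.8] q [-35.   1.  22. 121.  -0.  59.  85.] F [ 3.1  1.1 -5.3] w 0.0212 t 4.2
```

View pics/side3.png

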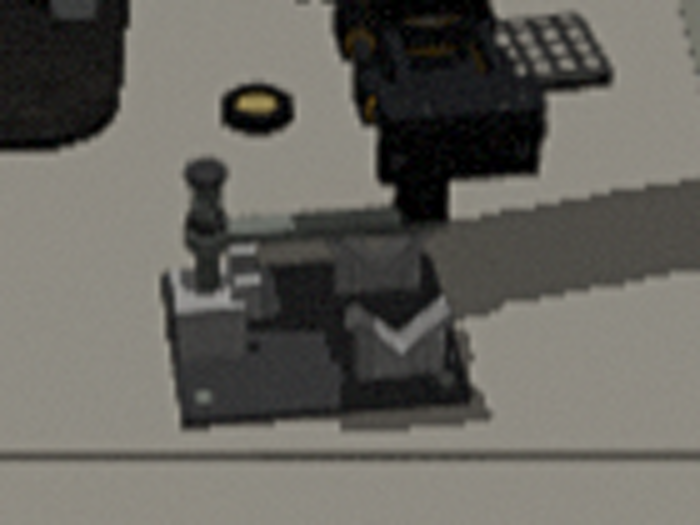

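The bar is up about 20 mm and the force is about -5.5 N, as expected. Now I swing it along the arc to 85°.

Call:
move_arm(moves=[[0.4, 0, 9.2, 0, 5, 0], [1.6, 0, 18.2, 0, 10, 0], [3.6, 0, 27.2, 0, 15, 0], [6.3, 0, 35.9, 0, 20, 0], [9.8, 0, 44.4, 0, 25, 0], [14.1, 0, 52.5, 0, 30, 0], [19, 0, 60.2, 0, 35, 0], [24.6, 0, 67.5, 0, 40, 0], [30.8, 0, 74.2, 0, 45, 0], [37.5, 0, 80.4, 0, 50, 0], [44.8, 0, 86, 0, 55, 0], [52.5, 0, 90.9, 0, 60, 0], [60.6, 0, 95.2, 0, 65, 0], [69.1, 0, 98.7, 0, 70, 0], [77.8, 0, 101.4, 0, 75, 0], [86.8, 0, 103.4, 0, 80, 0], [95.8, 0, 104.6, 0, 85, 0], [95.8, 0, 104.6, 0, 85, 0], [95.8, 0, 104.6, 0, 85, 0]])

```text
time_s: 5.78
tool_pos: [0.524, 0.1954, 0.0942]
tool_rot: [-90.1, 0.0, -77.0]
force: [2.0, 3.0, -6.0]
grip_width: 0.0209
```

```bash
python3 - <<'E'
from h import *
p,d=read_camera("top")
cv2.imwrite(f"pics/top4.png",cv2.resize(p[100:260,250:420,::-1],None,fx=3.5,fy=3.5,interpolation=cv2.INTER_CUBIC))
delta([.5388,.1965,.080],-77)
E
```

```text
delta [2.2, 14.4, 14.8, 0.1, -0.0, -0.0] now [0.5239 0.1953 0.0944] [-90.1   0.  -77. ] q [-43.  14.  23. 106.  -6.  61.  -5.] F [ 1.   2.5 -5.5] w 0.021 t 5.83
```

View pics/top4.png

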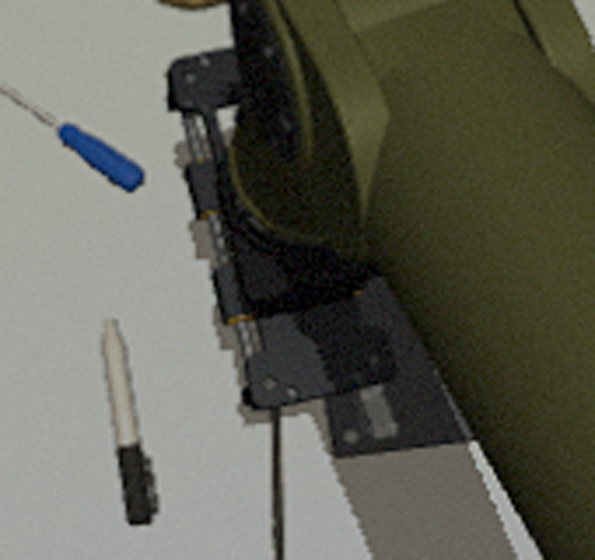

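Call:
move_arm(moves=[[0, 7, 0, 0, 0, 0], [0, 13, 0, 0, 0, 0], [0, 13, 0, 0, 0, 0]])

```text
time_s: 6.08
tool_pos: [0.5236, 0.1953, 0.0807]
tool_rot: [-90.1, 0.0, -77.1]
force: [1.2, 4.8, -4.5]
grip_width: 0.0208
```

Call:
move_arm(moves=[[0, 13, 0, 0, 0, 0], [0, 13, 0, 0, 0, 0], [0, 13, 0, 0, 0, 0], [0, 13, 0, 0, 0, 0]], claw=50)

```text
time_s: 6.42
tool_pos: [0.525, 0.1935, 0.0696]
tool_rot: [-90.0, -0.0, -77.3]
force: [-0.0, 0.1, -0.1]
grip_width: 0.0403
```

That call also lowered the tool another 13 mm, because shifts are relative to the last command. It did no harm: the force is zero. Now I retreat upwards.

Call:
move_arm(moves=[[0, 0, 0, 0, 0, 0], [0, -20, 0, 0, 0, 0], [0, -60, 0, 0, 0, 0], [0, -100, 0, 0, 0, 0], [0, -110, 0, 0, 0, 0]])

```text
time_s: 6.83
tool_pos: [0.5282, 0.1952, 0.1862]
tool_rot: [-89.4, 0.2, -77.3]
force: [0.5, -0.2, 0.9]
grip_width: 0.05
```

```bash
python3 - <<'E'
from h import *
delta([.4365,.388,.12],15)
E
```

```text
delta [-208.1, 66.3, -47.7, -0.6, -92.3, 0.4] now [0.5282 0.1952 0.1862] [-89.4   0.2 -77.3] q [-44.   9.  23. 101.  -4.  70.  -7.] F [ 0.5 -0.2  0.9] w 0.05 t 6.83
```

Call:
move_arm(moves=[[-208, 36, -48, -0.6, -92.3, 0.4], [-208, 36, -48, -0.6, -92.3, 0.4], [-208, 36, -48, -0.6, -92.3, 0.4], [-208, 36, -48, -0.6, -92.3, 0.4], [-208, 36, -48, -0.6, -92.3, 0.4], [-208, 36, -48, -0.6, -92.3, 0.4], [-208, 36, -48, -0.6, -92.3, 0.4], [-208, 36, -48, -0.6, -92.3, 0.4], [-208, 36, -48, -0.6, -92.3, 0.4], [-208, 36, -48, -0.6, -92.3, 0.4], [-208, 36, -48, -0.6, -92.3, 0.4], [-208, 36, -48, -0.6, -92.3, 0.4], [-208, 36, -48, -0.6, -92.3, 0.4], [-208, 36, -48, -0.6, -92.3, 0.4], [-208, 36, -48, -0.6, -92.3, 0.4], [-208, 36, -48, -0.6, -92.3, 0.4]], claw=55)

```text
time_s: 8.17
tool_pos: [0.4321, 0.3867, 0.1433]
tool_rot: [-90.1, 0.6, 14.9]
force: [0.3, 0.7, 0.2]
grip_width: 0.0549
```

```bash
python3 - <<'E'
from h import *
p,d=read_camera("top")
cv2.imwrite(f"pics/top5.png",p[:,:,::-1])
pw,dw=read_camera("wrist")
cv2.imwrite(f"pics/wrist5.png",pw[:,:,::-1])
X=cloud("top",d).reshape(-1,3)
for n,lo,hi in [("cap",.108,.125),("knob",.085,.104)]:
    m=(X[:,2]>lo)&(X[:,2]<hi)&(X[:,0]>.4)&(X[:,0]<.6)&(X[:,1]<.25)&(X[:,1]>0); q=X[m]
    if len(q): print(n,len(q),q.mean(0).round(4),q.min(0).round(3),q.max(0).round(3))
for c,d in [("wrist",dw)]:
    r=models.cut_out("torch_mid",c)
    if r:
        m=r[0]['mask']; q=cloud(c,d)[m]; q=q[~np.isnan(q).any(1)]; q=q[(q[:,2]>.012)&(q[:,2]<.04)]
        mu=q[:,:2].mean(0); w,v=np.linalg.eigh(np.cov((q[:,:2]-mu).T)); a=v[:,1]; s=(q[:,:2]-mu)@a; n=(q[:,:2]-mu)@v[:,0]
        print(r[0]['score'],mu,np.degrees(np.arctan2(a[1],a[0])),s.min(),s.max(),mu+a*(s.min()+s.max())/2,n.min(),n.max())
delta([.4365,.388,.014],15)
E
```

```text
cap 95 [0.5487 0.0943 0.1147] [0.538 0.083 0.111] [0.559 0.104 0.118]
knob 129 [0.5278 0.1782 0.0941] [0.514 0.09  0.085] [0.554 0.207 0.101]
0.94 [0.43402089 0.38764728] -165.10622923155216 -0.05522123111275068 0.05507866881665469 [0.43408978 0.3876656 ] -0.012463733633810545 0.012543557769303902
delta [6.1, 129.0, 0.3, 0.1, -0.0, -0.6] now [0.4319 0.3868 0.1431] [-90.1   0.6  15. ] q [-49.  14.   6. 100.  -2.  67.  62.] F [ 0.1  0.1 -0.3] w 0.0552 t 8.32
```

View pics/top5.png

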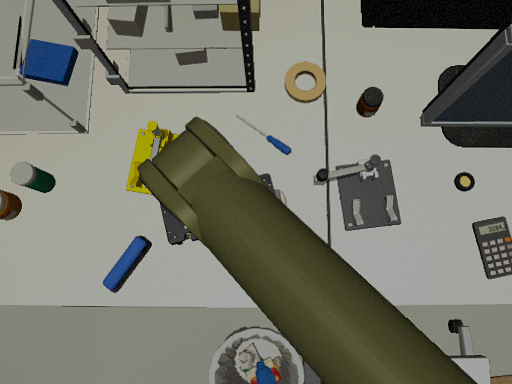

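View pics/wrist5.png

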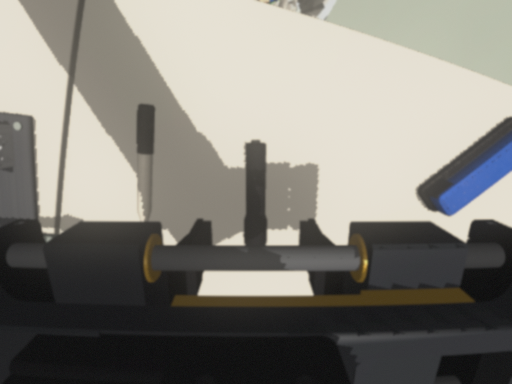

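The bar stays well aside, with its knob at top (321,176). The torch lies between the fingers, at wrist (255,190). Descending.

Call:
move_arm(moves=[[4.6, 35, 0.3, 0, 0, -0.6], [4.6, 70, 0.3, 0, 0, -0.6], [4.6, 100, 0.3, 0, 0, -0.6], [4.6, 118, 0.3, 0, 0, -0.6], [4.6, 128, 0.3, 0, 0, -0.6], [4.6, 128, 0.3, 0, 0, -0.6], [4.6, 128, 0.3, 0, 0, -0.6]])

```text
time_s: 8.9
tool_pos: [0.4353, 0.388, 0.0152]
tool_rot: [-90.1, 0.0, 15.0]
force: [0.3, 0.0, 0.8]
grip_width: 0.0551
```

Call:
move_arm(moves=[[0, 0, 0, 0, 0, 0], [0, 0, 0, 0, 0, 0], [0, 0, 0, 0, 0, 0], [0, 0, 0, 0, 0, 0], [0, 0, 0, 0, 0, 0], [0, 0, 0, 0, 0, 0]], claw=10, newtons=30)

```text
time_s: 9.4
tool_pos: [0.4351, 0.3878, 0.0152]
tool_rot: [-90.1, 0.0, 15.1]
force: [-1.0, -0.1, 0.7]
grip_width: 0.0245
```

```bash
python3 - <<'E'
from h import *
pw,dw=read_camera("wrist")
cv2.imwrite(f"pics/wrist6.png",pw[:,:,::-1])
delta([.4365,.388,.014],15)
E
```

```text
delta [1.5, 1.2, -0.2, 0.1, 0.1, -0.0] now [0.4351 0.3878 0.0152] [-90.1   0.   15.1] q [-49.  22.   5. 106.  -2.  53.  63.] F [ 0.1 -0.1  0. ] w 0.0246 t 9.45
```

View pics/wrist6.png

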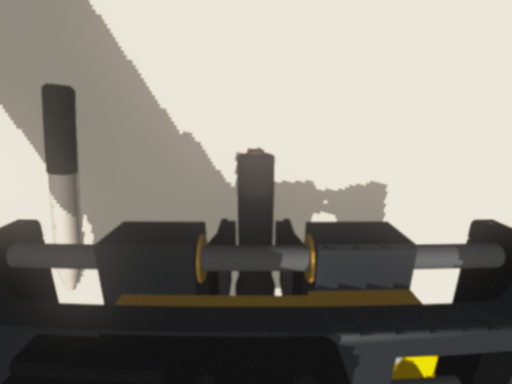

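Call:
move_arm(moves=[[0, -25, 0, 0, 0, 0], [0, -60, 0, 0, 0, 0], [0, -100, 0, 0, 0, 0], [0, -140, 0, 0, 0, 0], [0, -165, 0, 0, 0, 0], [0, -165, 0, 0, 0, 0]])

```text
time_s: 9.95
tool_pos: [0.4377, 0.3906, 0.1871]
tool_rot: [-89.8, -0.5, 15.1]
force: [0.5, 0.6, 0.4]
grip_width: 0.0245
```

```bash
python3 - <<'E'
from h import *
pw,dw=read_camera("wrist"); p,d=read_camera("side")
cv2.imwrite(f"pics/wrist7.png",np.hstack([pw[100:320,100:400,::-1],p[100:320,150:450,::-1]]))
r=models.cut_out("torch_mid","side")
q=cloud("side",d)[r[0]['mask']]; q=q[~np.isnan(q).any(1)]; o=env.get_obs()
s=rot(o['tool_rot']).inv().apply(q-o['tool_pos']); print(r[0]['score'],s.min(0),s.max(0), np.percentile(s,[2,98],axis=0))
delta([.457,.080,.18],-82.2,15)
E
```

```text
0.93 [ 0.0093244  -0.0172483  -0.01139078] [0.06042275 0.01108223 0.01508609] [[ 0.01129571 -0.01588764 -0.00838938]
 [ 0.05945498  0.00741547  0.0141337 ]]
delta [-58.2, -0.0, -302.9, 11.4, 96.7, -12.7] now [0.4345 0.3876 0.1791] [-90.1   0.1  15.1] q [-49.  12.   6.  97.  -1.  71.  62.] F [-0.6  0.1 -3. ] w 0.0246 t 10.1
```

View pics/wrist7.png

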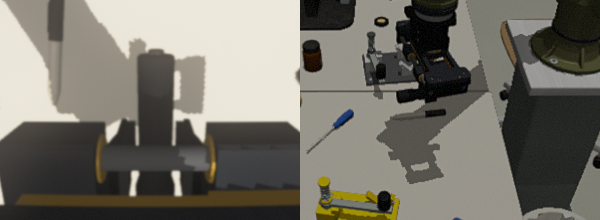

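Call:
move_arm(moves=[[-58, 0, -303, 11.4, 96.7, -12.7], [-58, 0, -303, 11.4, 96.7, -12.7], [-58, 0, -303, 11.4, 96.7, -12.7], [-58, 0, -303, 11.4, 96.7, -12.7], [-58, 0, -303, 11.4, 96.7, -12.7], [-58, 0, -303, 11.4, 96.7, -12.7], [-58, 0, -303, 11.4, 96.7, -12.7], [-58, 0, -303, 11.4, 96.7, -12.7], [-58, 0, -303, 11.4, 96.7, -12.7], [-58, 0, -303, 11.4, 96.7, -12.7], [-58, 0, -303, 11.4, 96.7, -12.7], [-58, 0, -303, 11.4, 96.7, -12.7], [-58, 0, -303, 11.4, 96.7, -12.7], [-58, 0, -303, 11.4, 96.7, -12.7], [-58, 0, -303, 11.4, 96.7, -12.7], [-58, 0, -303, 11.4, 96.7, -12.7], [-58, 0, -303, 11.4, 96.7, -12.7], [-58, 0, -303, 11.4, 96.7, -12.7]])

```text
time_s: 11.6
tool_pos: [0.4576, 0.0801, 0.1799]
tool_rot: [-75.0, 0.0, -82.2]
force: [-0.7, 0.7, -1.0]
grip_width: 0.0246
```

```bash
python3 - <<'E'
from h import *
p,d=read_camera("side"); pw,dw=read_camera("wrist"); 
cv2.imwrite(f"pics/b8.png",np.hstack([pw[:,:400,::-1],cv2.resize(p[80:208,180:313,::-1],(400,384))]))
for c,D in [("side",d),("wrist",dw)]:
  r=models.cut_out("torch_mid",c)
  if not r: continue
  q=cloud(c,D)[r[0]['mask']]; q=q[~np.isnan(q).any(1)]; o=env.get_obs()
  s=rot(o['tool_rot']).inv().apply(q-o['tool_pos']); print(c,r[0]['score'], np.percentile(s,[2,98],axis=0))
delta([.457,.080,.18],-82.2,15)
E
```

```text
side 0.68 [[-0.05584931 -0.00832224 -0.00996446]
 [ 0.02038202  0.01290643  0.00910569]]
wrist 0.68 [[-0.05229356 -0.00796313 -0.01142021]
 [ 0.02956614  0.00211111  0.00880222]]
delta [0.2, 0.3, -0.9, -0.1, -0.0, -0.0] now [0.4578 0.0803 0.1805] [-74.9   0.  -82.2] q [-27. -14.  11. 124.   6.  55. -11.] F [ 0.  -0.8 -0.5] w 0.0245 t 11.8
```

View pics/b8.png

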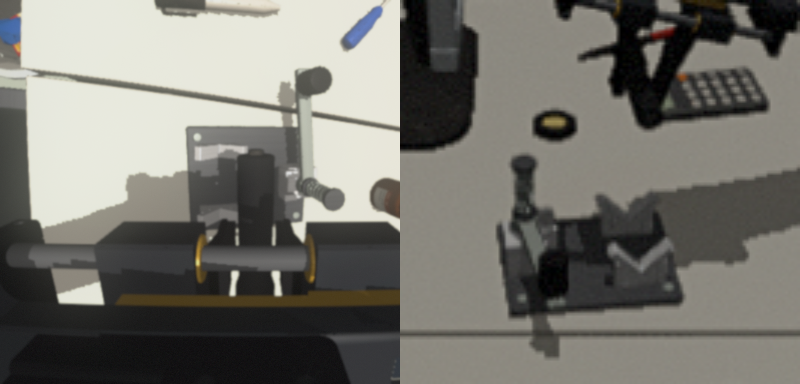

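```bash
python3 - <<'E'
from h import *
for z in (.11,.07,.053,.047): delta([.4564,.0799,z],-82.2,15)
E
```

```text
delta [0.3, 67.7, -19.7, -0.1, -0.0, -0.0] now [0.4578 0.0803 0.1805] [-74.9   0.  -82.2] q [-27. -14.  11. 124.   6.  55. -11.] F [ 0.  -0.8 -0.5] w 0.0245 t 11.8
delta [0.3, 106.3, -30.1, -0.1, -0.0, -0.0] now [0.4578 0.0803 0.1805] [-74.9   0.  -82.2] q [-27. -14.  11. 124.   6.  55. -11.] F [ 0.  -0.8 -0.5] w 0.0245 t 11.8
delta [0.3, 122.7, -34.5, -0.1, -0.0, -0.0] now [0.4578 0.0803 0.1805] [-74.9   0.  -82.2] q [-27. -14.  11. 124.   6.  55. -11.] F [ 0.  -0.8 -0.5] w 0.0245 t 11.8
delta [0.3, 128.5, -36.1, -0.1, -0.0, -0.0] now [0.4578 0.0803 0.1805] [-74.9   0.  -82.2] q [-27. -14.  11. 124.   6.  55. -11.] F [ 0.  -0.8 -0.5] w 0.0245 t 11.8
```

Call:
move_arm(moves=[[0.3, 34, -10, 0, 0, 0], [0.3, 67.7, -19.7, 0, 0, 0], [0.3, 90, -26, 0, 0, 0], [0.3, 106.3, -30.1, 0, 0, 0], [0.3, 115, -32.5, 0, 0, 0], [0.3, 122.7, -34.5, 0, 0, 0], [0.3, 122.7, -34.5, 0, 0, 0], [0.3, 122.7, -34.5, 0, 0, 0]])

```text
time_s: 12.47
tool_pos: [0.457, 0.0801, 0.0537]
tool_rot: [-74.9, 0.0, -82.2]
force: [0.7, -0.3, -2.0]
grip_width: 0.0247
```

```bash
python3 - <<'E'
from h import *
p,d=read_camera("side")
cv2.imwrite(f"pics/side9.png",cv2.resize(p[80:208,180:313,::-1],None,fx=4.5,fy=4.5,interpolation=cv2.INTER_CUBIC))
delta([.4564,.0799,.047],-82.2,15)
E
```

```text
delta [0.2, 6.7, -2.9, -0.2, -0.0, -0.0] now [0.4574 0.0802 0.0542] [-74.8   0.1 -82.2] q [-27.  -5.  12. 133.   5.  37. -10.] F [-0.7  0.2 -1.2] w 0.0248 t 12.52
```

View pics/side9.png

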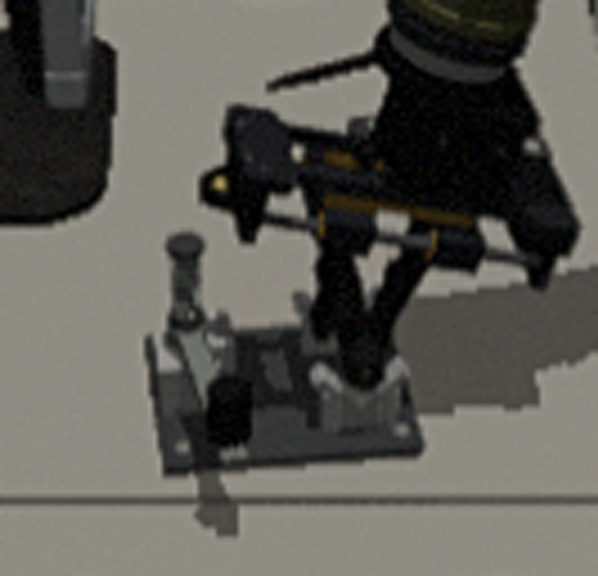

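Call:
move_arm(moves=[[0.2, 3, -1.2, 0, 0, 0], [0.2, 5, -2, 0, 0, 0], [0.2, 6.5, -2.6, 0, 0, 0], [0.2, 6.5, -2.6, 0, 0, 0]])

```text
time_s: 12.85
tool_pos: [0.4568, 0.0799, 0.047]
tool_rot: [-74.8, 0.1, -82.2]
force: [2.4, -0.1, -0.2]
grip_width: 0.0243
```

```bash
python3 - <<'E'
from h import *
delta([.4564,.0799,.0465],-82.2,15)
E
```

```text
delta [-0.0, 0.4, -0.5, -0.2, -0.1, -0.1] now [0.4568 0.0799 0.047 ] [-74.8   0.1 -82.2] q [-27.  -4.  12. 133.   5.  36. -10.] F [ 2.4 -0.1 -0.2] w 0.0243 t 12.85
```

Call:
move_arm(moves=[[0, 0, 0, 0, 0, 0], [0, 0, 0, 0, 0, 0], [0, 0, 0, 0, 0, 0], [0, 0, 0, 0, 0, 0], [0, 0, 0, 0, 0, 0]], claw=40)

```text
time_s: 13.27
tool_pos: [0.4553, 0.0796, 0.046]
tool_rot: [-75.0, 0.0, -82.2]
force: [0.4, -0.2, -0.4]
grip_width: 0.0389
```

Call:
move_arm(moves=[[0, -10, 2, 0, 0, 0], [0, -30, 8, 0, 0, 0], [0, -60, 16, 0, 0, 0], [0, -95, 25, 0, 0, 0], [0, -125, 33, 0, 0, 0], [0, -125, 33, 0, 0, 0]])

```text
time_s: 13.77
tool_pos: [0.459, 0.0806, 0.1827]
tool_rot: [-74.2, 0.2, -82.2]
force: [1.1, 1.0, -0.3]
grip_width: 0.0401
```

```bash
python3 - <<'E'
from h import *
delta([.40,.25,.22],-50,0)
E
```

```text
delta [-175.9, -45.1, -24.3, -15.4, -32.0, 4.3] now [0.459  0.0806 0.1827] [-74.2   0.2 -82.2] q [-27. -15.  11. 125.   6.  55. -11.] F [ 1.1  1.  -0.3] w 0.0401 t 13.77
```

```bash
python3 - <<'E'
from h import *
delta([.522,.1953,.2],-77.2,0)
E
```

```text
delta [-105.2, 4.8, 79.6, -15.8, -5.0, 0.5] now [0.459  0.0806 0.1827] [-74.2   0.2 -82.2] q [-27. -15.  11. 125.   6.  55. -11.] F [ 1.1  1.  -0.3] w 0.0401 t 13.77
```

Call:
move_arm(moves=[[-105, 4.8, 79.6, -15.8, -5, 0.5], [-105, 4.8, 79.6, -15.8, -5, 0.5], [-105, 4.8, 79.6, -15.8, -5, 0.5], [-105, 4.8, 79.6, -15.8, -5, 0.5], [-105, 4.8, 79.6, -15.8, -5, 0.5], [-105, 4.8, 79.6, -15.8, -5, 0.5], [-105, 4.8, 79.6, -15.8, -5, 0.5]], claw=50)

```text
time_s: 14.35
tool_pos: [0.5175, 0.1926, 0.191]
tool_rot: [-90.8, -0.1, -77.3]
force: [-0.8, -0.0, 0.3]
grip_width: 0.05
```

```bash
python3 - <<'E'
from h import *
p,d=read_camera("side"); pt,dt=read_camera("top"); pw,dw=read_camera("wrist")
cv2.imwrite(f"pics/b10.png",np.hstack([cv2.resize(x[...,::-1],(400,400),interpolation=cv2.INTER_CUBIC) for x in (p[90:200,190:300],pt[140:250,310:420])]))
cv2.imwrite("pics/w10.png",pw[...,::-1])
for c,D in [("side",d),("top",dt),("wrist",dw)]:
  X=cloud(c,D)
  r=models.cut_out("torch_mid",c)
  if r:
    q=X[r[0]['mask']]; q=q[~np.isnan(q).any(1)]; 
    mu=q.mean(0); w,v=np.linalg.eigh(np.cov((q[:,:2]-mu[:2]).T)); a=v[:,1]; s=(q[:,:2]-mu[:2])@a
    print(c,r[0]['score'],mu,np.degrees(np.arctan2(a[1],a[0])),np.percentile(s,[1,99]),np.percentile(q[:,2],[5,98]), mu[:2]+a*np.percentile(s,[1,99]).mean())
  S=X.reshape(-1,3)
  m=(S[:,2]>.088)&(S[:,2]<.104)&(S[:,0]>.45)&(S[:,0]<.6)&(S[:,1]<.25)&(S[:,1]>0.15); q=S[m]
  if len(q): print("knob",len(q),q.mean(0).round(4),q.min(0).round(3),q.max(0).round(3))
delta([.522,.1953,.2],-77.2,0)
E
```

```text
side 0.69 [0.45866447 0.08432404 0.05113215] 98.53788069579699 [-0.05361703  0.05047249] [0.0428235  0.05715008] [0.4588979  0.08276919]
knob 65 [0.5242 0.1975 0.094 ] [0.514 0.185 0.088] [0.534 0.206 0.098]
top 0.56 [0.45724978 0.07728275 0.05376114] 97.82181829970133 [-0.05125511  0.05653043] [0.04810145 0.05887093] [0.45689081 0.07989587]
knob 32 [0.5259 0.1995 0.095 ] [0.518 0.185 0.091] [0.533 0.205 0.098]
wrist 0.64 [0.45114242 0.12703348 0.05006264] 70.09602566534674 [-0.016551    0.00868544] [0.04208449 0.05409235] [0.44980352 0.12333563]
knob 450 [0.5244 0.1966 0.0933] [0.513 0.185 0.088] [0.536 0.207 0.096]
delta [-1.0, -7.9, 4.2, 0.7, -0.1, 0.1] now [0.518  0.1934 0.1921] [-90.7  -0.1 -77.3] q [-32.   8.  10. 100.  -2.  72.  -9.] F [ 0.8 -0.1  0.3] w 0.0499 t 14.65
```

View pics/b10.png

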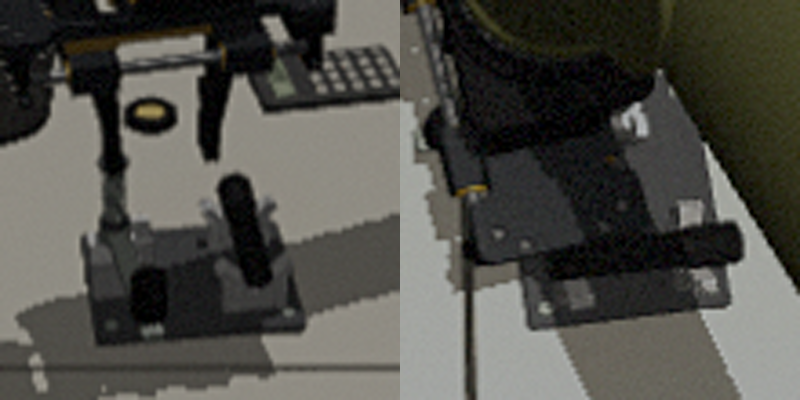

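View pics/w10.png

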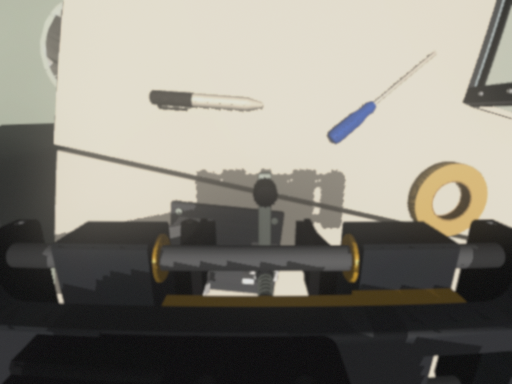

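The torch is seated in both Vs. Side and top masks put its centre near (0.457,0.081), heading 98°, top at 57 mm. The knob is at (0.5242,0.196), wrist (265,190). Going down to it.

```bash
python3 - <<'E'
from h import *
delta([.524,.1957,.077],-77.2,0)
E
```

```text
delta [-1.1, 115.1, 7.7, 0.7, -0.1, 0.1] now [0.518  0.1934 0.1921] [-90.7  -0.1 -77.3] q [-32.   8.  10. 100.  -2.  72.  -9.] F [ 0.8 -0.1  0.3] w 0.0499 t 14.65
```

Call:
move_arm(moves=[[-1, 35, 5, 0.7, 0, 0], [-1, 60, 6, 0.7, 0, 0], [-1, 75, 6.5, 0.7, 0, 0], [-1, 75, 6.5, 0.7, 0, 0], [-1, 75, 6.5, 0.7, 0, 0]])

```text
time_s: 15.07
tool_pos: [0.5229, 0.1958, 0.1163]
tool_rot: [-90.1, -0.1, -77.2]
force: [0.1, -0.2, 1.0]
grip_width: 0.0503
```

```bash
python3 - <<'E'
from h import *
delta([.524,.1957,.077],-77.2,0)
E
```

```text
delta [0.2, 39.3, 1.1, 0.1, -0.0, 0.1] now [0.5229 0.1958 0.1163] [-90.1  -0.1 -77.2] q [-32.  12.   9. 105.  -2.  63.  -9.] F [ 0.1 -0.2  1. ] w 0.0503 t 15.07
```

Call:
move_arm(moves=[[0, 20, 1, 0, 0, 0], [0, 34, 1, 0, 0, 0], [0, 39, 1, 0, 0, 0], [0, 39, 1, 0, 0, 0]])

```text
time_s: 15.4
tool_pos: [0.5243, 0.1962, 0.0777]
tool_rot: [-90.0, -0.1, -77.2]
force: [0.2, 0.6, -0.2]
grip_width: 0.05
```

Call:
move_arm(moves=[[0, 0, 0, 0, 0, 0], [0, 0, 0, 0, 0, 0], [0, 0, 0, 0, 0, 0], [0, 0, 0, 0, 0, 0], [0, 0, 0, 0, 0, 0], [0, 0, 0, 0, 0, 0]], claw=10, newtons=40)

```text
time_s: 15.9
tool_pos: [0.5246, 0.1965, 0.0779]
tool_rot: [-90.0, -0.1, -77.2]
force: [-0.4, 0.3, 0.9]
grip_width: 0.0211
```

Call:
move_arm(moves=[[0, -8, 0, 0, 0, 0], [0, -16, 0, 0, 0, 0], [0, -21, 0, 0, 0, 0], [0, -21, 0, 0, 0, 0], [0, -21, 0, 0, 0, 0]])

```text
time_s: 16.32
tool_pos: [0.5244, 0.1961, 0.0986]
tool_rot: [-90.0, -0.1, -77.2]
force: [1.5, 0.5, -4.9]
grip_width: 0.0208
```

```bash
python3 - <<'E'
from h import *
p,d=read_camera("side")
cv2.imwrite(f"pics/s11.png",cv2.resize(p[90:200,190:300,::-1],(500,500),interpolation=cv2.INTER_CUBIC))
delta([.444,.0783,.097],7.8,0)
E
```

```text
delta [97.1, 1.6, -104.4, 0.1, -85.0, 0.1] now [0.5243 0.1961 0.0983] [-90.   -0.1 -77.2] q [-32.  14.   9. 106.  -2.  61.  -9.] F [ 0.8 -0.9 -5.6] w 0.0209 t 16.37
```

View pics/s11.png

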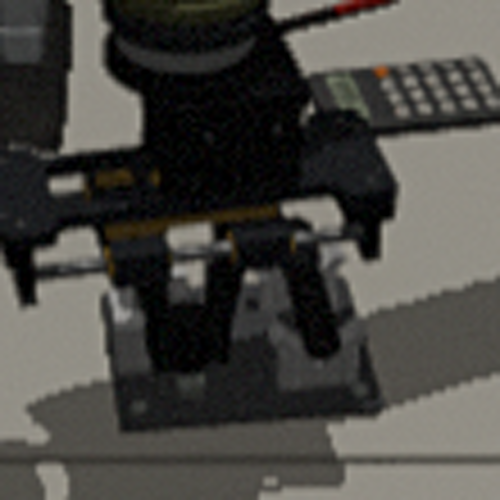

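Call:
move_arm(moves=[[0.4, 0, -9.2, 0, -5, 0], [1.6, 0, -18.2, 0, -10, 0], [3.7, 0, -27.2, 0, -15, 0], [6.5, 0, -35.9, 0, -20, 0], [10, 0, -44.4, 0, -25, 0], [14.4, 0, -52.5, 0, -30, 0], [19.4, 0, -60.2, 0, -35, 0], [25.1, 0, -67.5, 0, -40, 0], [31.4, 0, -74.2, 0, -45, 0], [38.2, 0, -80.4, 0, -50, 0], [45.5, 0, -86, 0, -55, 0], [53.3, 0, -90.9, 0, -60, 0], [61.5, 0, -95.2, 0, -65, 0], [70.1, 0, -98.7, 0, -70, 0], [78.9, 0, -101.4, 0, -75, 0], [88, 0, -103.4, 0, -80, 0], [97.1, 0, -104.5, 0, -85, 0], [97.1, 0, -104.5, 0, -85, 0], [97.1, 0, -104.5, 0, -85, 0]])

```text
time_s: 17.95
tool_pos: [0.4438, 0.0784, 0.0986]
tool_rot: [-90.1, 0.0, 7.6]
force: [0.6, -0.6, -5.3]
grip_width: 0.021
```

```bash
python3 - <<'E'
from h import *
p,d=read_camera("side"); pt,dt=read_camera("top")
cv2.imwrite(f"pics/b12.png",np.hstack([cv2.resize(x[...,::-1],(400,400),interpolation=cv2.INTER_CUBIC) for x in (p[90:200,190:300],pt[140:250,310:420])]))
delta([.444,.078,.097],7.8,0)
E
```

```text
delta [0.1, 1.6, -0.6, 0.1, -0.1, -0.0] now [0.4438 0.0786 0.0986] [-90.1   0.    7.7] q [-22.   1.   9. 120.  -0.  59.  84.] F [ 1.6 -1.5 -4.7] w 0.0213 t 18.05
```

View pics/b12.png

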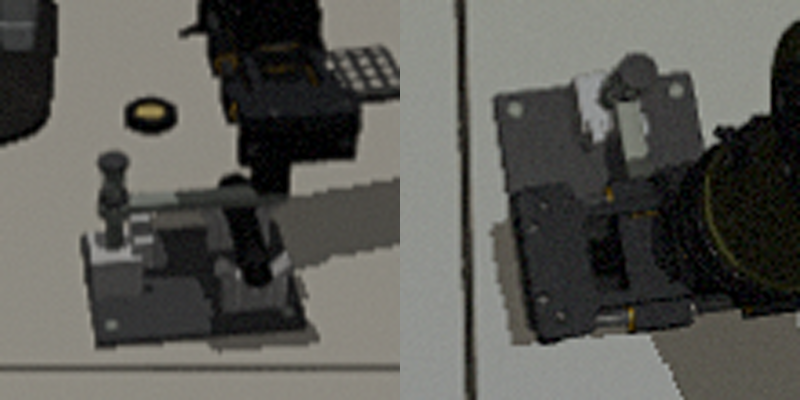

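Call:
move_arm(moves=[[0, 4, -0.5, 0, 0, 0], [0, 8, -0.5, 0, 0, 0], [0, 11, -0.5, 0, 0, 0], [0, 12.5, -0.5, 0, 0, 0], [0, 12.5, -0.5, 0, 0, 0]])

```text
time_s: 18.47
tool_pos: [0.4438, 0.0782, 0.0858]
tool_rot: [-90.1, 0.1, 7.8]
force: [0.6, -0.9, -3.4]
grip_width: 0.021
```

Call:
move_arm(moves=[[0, 1, 0, 0, 0, 0], [0, 1.5, 0, 0, 0, 0], [0, 1.5, 0, 0, 0, 0]])

```text
time_s: 18.72
tool_pos: [0.4439, 0.0782, 0.0848]
tool_rot: [-90.1, 0.0, 7.8]
force: [0.4, -0.5, -4.5]
grip_width: 0.0209
```

```bash
python3 - <<'E'
from h import *
delta([.444,.078,.085],7.8,0)
E
```

```text
delta [0.1, -0.2, -0.2, 0.1, -0.0, -0.0] now [0.4439 0.0782 0.0848] [-90.1   0.    7.8] q [-22.   2.   9. 121.  -0.  58.  85.] F [ 0.4 -0.5 -4.5] w 0.0209 t 18.72
```

Call:
move_arm(moves=[[0, 0.7, 0, 0, 0, 0], [0, 1.2, 0, 0, 0, 0], [0, 1.2, 0, 0, 0, 0]])

```text
time_s: 18.97
tool_pos: [0.444, 0.0782, 0.0845]
tool_rot: [-90.1, 0.0, 7.8]
force: [-3.1, -1.0, 5.4]
grip_width: 0.0211
```

The bar has met the torch: the force went from -4.5 to +5.4 N. Letting go.

Call:
move_arm(moves=[[0, -0.8, 0, 0, 0, 0], [0, -0.8, 0, 0, 0, 0], [0, -0.8, 0, 0, 0, 0], [0, -0.8, 0, 0, 0, 0], [0, -0.8, 0, 0, 0, 0], [0, -0.8, 0, 0, 0, 0]], claw=50)

```text
time_s: 19.47
tool_pos: [0.4441, 0.0781, 0.0843]
tool_rot: [-90.1, 0.0, 7.8]
force: [0.7, -0.7, 0.6]
grip_width: 0.0476
```

Call:
move_arm(moves=[[0, -15, 0, 0, 0, 0], [0, -45, 0, 0, 0, 0], [0, -80, 0, 0, 0, 0], [0, -115, 0, 0, 0, 0], [0, -120, 0, 0, 0, 0], [-20, -120, 40, 0, 0, 0], [-20, -120, 80, 0, 0, 0], [-20, -120, 120, 0, 0, 0], [-20, -120, 160, 0, 0, 0], [-20, -120, 200, 0, 0, 0], [-20, -120, 240, 0, 0, 0], [-20, -120, 240, 0, 0, 0]])

```text
time_s: 20.47
tool_pos: [0.3881, 0.3219, 0.2035]
tool_rot: [-89.8, 0.1, 8.4]
force: [-0.8, 0.3, 0.7]
grip_width: 0.0502
```

```bash
cat > chk.py <<'E'
from h import *
p,d=read_camera("side"); pt,dt=read_camera("top")
cv2.imwrite(f"pics/b13.png",np.hstack([cv2.resize(x[...,::-1],(400,400),interpolation=cv2.INTER_CUBIC) for x in (p[90:200,190:300],pt[140:250,310:420])]))
for c,D in [("side",d),("top",dt)]:
  X=cloud(c,D); S=X.reshape(-1,3)
  for n,lo,hi,bx in [("cap",.108,.125,(0.5,0.6)),("knob",.092,.110,(.42,.47)),("bar",.062,.072,(.42,.56))]:
    m=(S[:,2]>lo)&(S[:,2]<hi)&(S[:,0]>bx[0])&(S[:,0]<bx[1])&(S[:,1]<.16)&(S[:,1]>0); q=S[m]
    if len(q): print(c,n,len(q),q.mean(0).round(4),q.min(0).round(3),q.max(0).round(3))
  r=models.cut_out("torch_mid",c)
  if r:
    q=X[r[0]['mask']]; q=q[~np.isnan(q).any(1)]; q=q[(q[:,2]>.04)&(q[:,2]<.060)]
    C=np.array([.457,.080]); a=np.array([-.1357,.9907]); s=(q[:,:2]-C)@a
    print(c,r[0]['score'],'torch along',np.percentile(s,[1,99]),q.mean(0))
  # supports along
  m=(S[:,2]>.038)&(S[:,2]<.0495); C=np.array([.457,.080]); a=np.array([-.1357,.9907]); b=np.array([.9907,.1357])
  s=(S[:,:2]-C)@a; t=(S[:,:2]-C)@b
  k=m&(abs(t)>14)&(abs(t)<.024)&(abs(s)<.06) if 0 else m&(abs(t)>.0145)&(abs(t)<.024)&(abs(s)<.06)
  for sg in (1,-1):
    z=s[k&(sg*s>0)]; print(c,'supp',len(z),np.percentile(z,[3,50,97]) if len(z) else '')
delta([.444,.078,.085],7.8,0)
E
python3 chk.py
```

```text
side cap 43 [0.5476 0.0953 0.1122] [0.537 0.081 0.109] [0.557 0.105 0.116]
side knob 56 [0.4445 0.0828 0.0984] [0.434 0.067 0.092] [0.454 0.093 0.103]
side bar 195 [0.4975 0.0899 0.0653] [0.43  0.075 0.062] [0.558 0.107 0.071]
side 0.48 torch along [-0.04890245  0.05359009] [0.45702727 0.09438221 0.05228206]
side supp 37 [0.0280377  0.03996001 0.04605569]
side supp 5 [-0.03979836 -0.03550249 -0.03322816]
top cap 95 [0.5487 0.0943 0.1146] [0.538 0.084 0.11 ] [0.56  0.104 0.118]
top knob 117 [0.4443 0.0806 0.1009] [0.433 0.069 0.092] [0.457 0.091 0.106]
top bar 317 [0.4966 0.0881 0.0668] [0.43  0.071 0.062] [0.554 0.106 0.072]
top 0.94 torch along [-0.05527469  0.05549843] [0.45749223 0.07993844 0.05342318]
top supp 67 [0.03223556 0.03983156 0.04616028]
top supp 65 [-0.03940812 -0.03239846 -0.02619246]
delta [20.2, 119.0, -238.7, 0.2, -0.1, -0.1] now [0.392  0.3122 0.2034] [-90.2   0.1   7.7] q [-35.   2.  -7. 106.   0.  72.  56.] F [-0.2 -0.3  0.6] w 0.0502 t 20.67
```

View pics/b13.png

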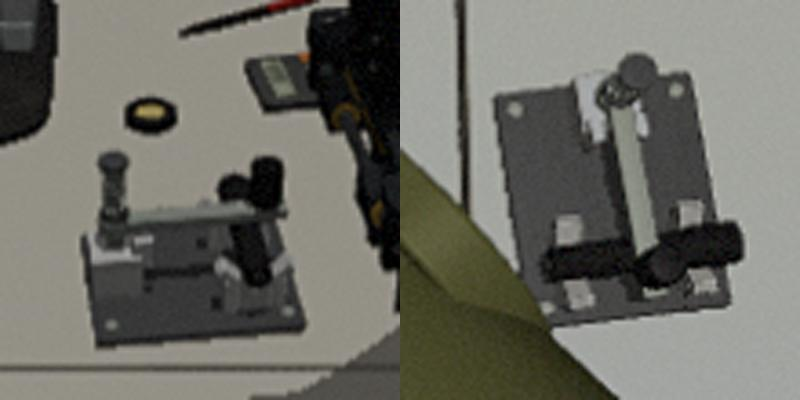

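The bar is back where it started: the top camera has the knob at (0.4443,0.0806), against (0.4442,0.0805) at first, now about 6.5 mm higher. The torch looks about 3 mm off-centre along the V, so I check that with the wrist camera.

Call:
move_arm(moves=[[20, 0, -40, 0, 0, 0], [20, 0, -80, 0, 0, 0], [20, 0, -120, 0, 0, 0], [20, 0, -160, 0, 0, 0], [20, 0, -200, 0, 0, 0], [20, 0, -238, 0, 0, 0], [20, 0, -238, 0, 0, 0], [20, 0, -238, 0, 0, 0]])

```text
time_s: 21.33
tool_pos: [0.4439, 0.0762, 0.2045]
tool_rot: [-90.1, -0.0, 7.3]
force: [-0.9, 0.5, 0.3]
grip_width: 0.0504
```

```bash
cat > w.py <<'E'
from h import *
import sys
p,d=read_camera("wrist"); X=cloud("wrist",d); S=X.reshape(-1,3)
g=cv2.resize(p[110:240,170:340,::-1],None,fx=4.5,fy=4.5,interpolation=cv2.INTER_CUBIC); cv2.imwrite(f"pics/w{sys.argv[1]}.png",g)
C=np.array([.457,.080]); a=np.array([-.1357,.9907]); b=np.array([.9907,.1357])
s=(S[:,:2]-C)@a; t=(S[:,:2]-C)@b
near=(abs(s)<.08)&(abs(t)<.035)
k=near&(S[:,2]>.038)&(S[:,2]<.0495)&(abs(t)>.0145)
for sg in (1,-1):
    z=s[k&(sg*s>0)]; print('supp',len(z),np.percentile(z,[3,50,97]))
k=near&(S[:,2]>.045)&(S[:,2]<.0590)&(abs(t)<.011)
print('torch',k.sum(),np.percentile(s[k],[0,1,99,100]), S[k][:,2].max())
k=(abs(s)<.08)&(t<0.11)&(t>-.06)&(S[:,2]>.006)&(S[:,2]<.013)
print('base',np.percentile(s[k],[0,1,99,100]))
k=(abs(s)<.02)&(abs(t+.013)<.015)&(S[:,2]>.09)
print('knob',k.sum(),np.percentile(s[k],[1,50,99]),S[k].mean(0))
delta([.444,.078,.2],7.8,0)
E
python3 w.py 14
```

```text
supp 258 [0.03301016 0.03966623 0.04621751]
supp 253 [-0.03851675 -0.03204489 -0.02525466]
torch 1282 [-0.05580958 -0.0547048   0.05416082  0.05752327] 0.056662947344519154
base [-0.05781888 -0.05585272  0.06421213  0.06571545]
knob 452 [-0.00792186  0.00229514  0.01254063] [0.44202046 0.08023577 0.09872202]
delta [0.3, 4.4, -0.5, 0.0, -0.3, -0.0] now [0.4436 0.0784 0.2044] [-90.    0.    7.5] q [-21.  -5.   8. 113.   1.  73.  83.] F [0.7 0.1 0.4] w 0.0502 t 21.38
```

View pics/w14.png

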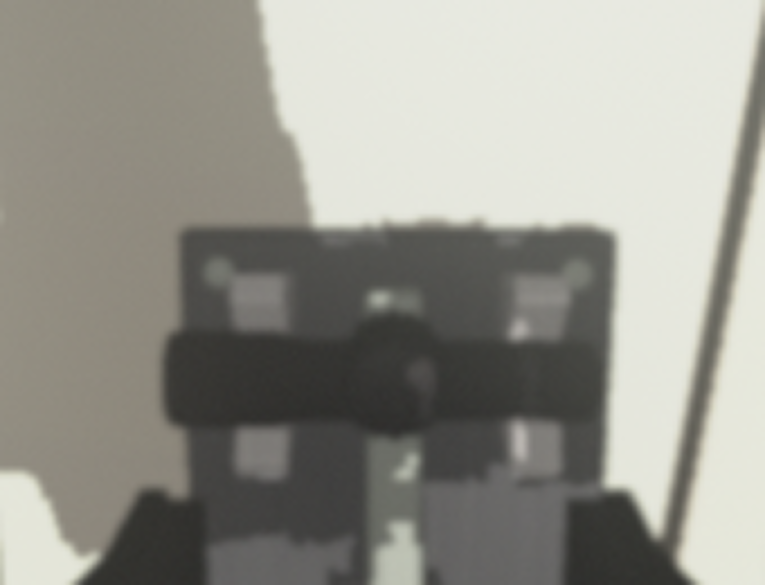

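The wrist view agrees: the supports' middle is at s=+3.8 mm and the torch's middle at about 0, so the torch sits about 4 mm too far to -y. I'll nudge it from its -y end with closed fingers, then re-seat the bar.

```bash
python3 - <<'E'
from h import *
delta([.4681,-.0012,.2],-82.2,0)
E
```

```text
delta [13.9, 4.5, -82.2, 0.0, 89.7, 0.0] now [0.4436 0.0784 0.2044] [-90.    0.    7.5] q [-21.  -5.   8. 113.   1.  73.  83.] F [0.7 0.1 0.4] w 0.0502 t 21.38
```

Call:
move_arm(moves=[[14, 4.5, -82, 0, 89.7, 0], [14, 4.5, -82, 0, 89.7, 0], [14, 4.5, -82, 0, 89.7, 0], [14, 4.5, -82, 0, 89.7, 0], [14, 4.5, -82, 0, 89.7, 0], [14, 4.5, -82, 0, 89.7, 0], [14, 4.5, -82, 0, 89.7, 0], [14, 4.5, -82, 0, 89.7, 0], [14, 4.5, -82, 0, 89.7, 0], [14, 4.5, -82, 0, 89.7, 0], [14, 4.5, -82, 0, 89.7, 0], [14, 4.5, -82, 0, 89.7, 0], [14, 4.5, -82, 0, 89.7, 0], [14, 4.5, -82, 0, 89.7, 0], [14, 4.5, -82, 0, 89.7, 0]], claw=0, newtons=20)

```text
time_s: 22.63
tool_pos: [0.4686, 0.0016, 0.1999]
tool_rot: [-90.0, -0.1, -81.7]
force: [-0.3, -0.2, 0.3]
grip_width: 0.0007
```

```bash
python3 - <<'E'
from h import *
delta([.4681,-.0012,.047],-82.2,0)
E
```

```text
delta [2.5, 152.9, -0.8, 0.0, 0.5, 0.1] now [0.4686 0.0016 0.1999] [-90.   -0.1 -81.7] q [-15.  -3.  11. 111.   1.  72.   4.] F [-0.3 -0.2  0.3] w 0.0007 t 22.63
```

Call:
move_arm(moves=[[2.5, 0, -0.8, 0, 0.5, 0], [2.5, 40, -0.8, 0, 0.5, 0], [2.5, 80, -0.8, 0, 0.5, 0], [2.5, 115, -0.8, 0, 0.5, 0], [2.5, 140, -0.8, 0, 0.5, 0], [2.5, 153, -0.8, 0, 0.5, 0], [2.5, 153, -0.8, 0, 0.5, 0], [2.5, 153, -0.8, 0, 0.5, 0]])

```text
time_s: 23.3
tool_pos: [0.4678, -0.0021, 0.0467]
tool_rot: [-90.1, -0.1, -82.4]
force: [-0.4, 0.8, 0.6]
grip_width: 0.0007
```

```bash
cat > s.py <<'E'
from h import *
import sys
p,d=read_camera("side"); pt,dt=read_camera("top")
cv2.imwrite(f"pics/{sys.argv[1]}.png",np.hstack([cv2.resize(x[...,::-1],(400,400),interpolation=cv2.INTER_CUBIC) for x in (p[90:200,190:300],pt[140:250,310:420])]))
o=env.get_obs(); print(((o['tool_pos'][:2]-[.457,.08])@np.array([[-.1357,.9907],[.9907,.1357]]).T).round(4))
delta([.4681,-.0012,.047],-82.2,0)
E
python3 s.py c15
```

```text
[-0.0829  0.0012]
delta [-0.9, 1.3, -1.2, -0.1, -0.2, 0.1] now [ 0.4694 -0.0019  0.0483] [-89.9  -0.1 -82.4] q [-14.   7.  11. 120.  -2.  53.   6.] F [0.6 0.1 0.3] w 0.0005 t 23.4
```

View pics/c15.png

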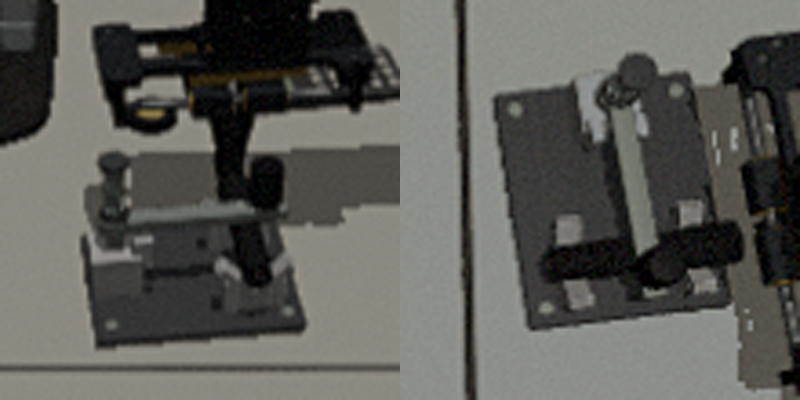

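Now I push slowly towards +s, which is tool -x: 14 mm first, then watch the force.

Call:
move_arm(moves=[[-6, 1, -1, 0, 0, 0], [-12, 1, -1, 0, 0, 0], [-14, 1, -1, 0, 0, 0], [-14, 1, -1, 0, 0, 0], [-14, 1, -1, 0, 0, 0]])

```text
time_s: 23.82
tool_pos: [0.466, 0.0119, 0.0465]
tool_rot: [-89.9, -0.1, -82.4]
force: [0.9, -1.5, 1.8]
grip_width: 0.0006
```

Call:
move_arm(moves=[[-1, 0, 0, 0, 0, 0], [-2, 0, 0, 0, 0, 0], [-2, 0, 0, 0, 0, 0], [-2, 0, 0, 0, 0, 0]])

```text
time_s: 24.15
tool_pos: [0.4659, 0.0121, 0.0464]
tool_rot: [-90.0, -0.2, -82.5]
force: [1.5, -5.9, 2.1]
grip_width: 0.0004
```

Call:
move_arm(moves=[[-1, 0, 0, 0, 0, 0], [-2, 0, 0, 0, 0, 0], [-2, 0, 0, 0, 0, 0], [-2, 0, 0, 0, 0, 0]])

```text
time_s: 24.48
tool_pos: [0.4657, 0.0136, 0.0464]
tool_rot: [-89.9, -0.2, -82.5]
force: [0.7, -7.0, 3.0]
grip_width: 0.0003
```

```bash
python3 s.py c16
```

```text
[-0.0669 -0.0003]
delta [15.0, -0.5, 0.4, -0.1, -0.3, 0.2] now [0.4657 0.0136 0.0465] [-89.9  -0.2 -82.5] q [-15.   7.  10. 121.  -1.  53.   4.] F [ 1.1 -6.2  4.1] w 0.0002 t 24.58
```

View pics/c16.png

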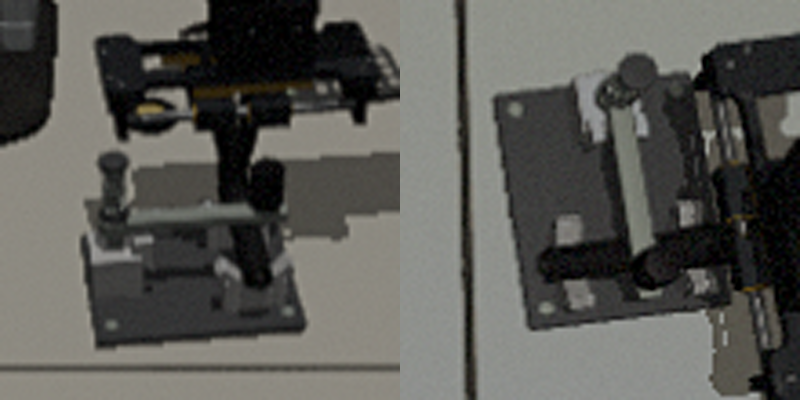

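Call:
move_arm(moves=[[-1, 0, 0, 0, 0, 0], [-2, 0, 0, 0, 0, 0], [-2.2, 0, 0, 0, 0, 0], [-2.2, 0, 0, 0, 0, 0], [-2.2, 0, 0, 0, 0, 0]])

```text
time_s: 25.0
tool_pos: [0.4655, 0.0157, 0.0464]
tool_rot: [-89.9, -0.2, -82.5]
force: [1.0, -6.3, 3.4]
grip_width: 0.0004
```

Call:
move_arm(moves=[[10, 0, 0, 0, 0, 0], [22, 0, 0, 0, 0, 0], [22, -40, 0, 0, 0, 0], [22, -80, 0, 0, 0, 0], [22, -120, 0, 0, 0, 0], [22, -158, 0, 0, 0, 0], [22, -158, 0, 0, 0, 0]])

```text
time_s: 25.58
tool_pos: [0.4716, -0.0031, 0.2116]
tool_rot: [-89.3, -0.0, -82.4]
force: [0.2, -0.3, 0.7]
grip_width: 0.0005
```

```bash
python3 chk.py; python3 - <<'E'
from h import *
delta([.4436,.078,.205],7.8,0)
E
```

```text
side cap 44 [0.5479 0.0959 0.1124] [0.537 0.086 0.108] [0.557 0.106 0.115]
side knob 60 [0.4436 0.0873 0.098 ] [0.432 0.071 0.092] [0.454 0.097 0.102]
side bar 207 [0.4981 0.0925 0.0658] [0.428 0.078 0.062] [0.558 0.107 0.072]
side 0.79 torch along [-0.0505674   0.05923986] [0.45714828 0.09362556 0.05162366]
side supp 44 [0.03063077 0.04089589 0.04584534]
side supp 6 [-0.03914727 -0.03517558 -0.03139239]
top cap 94 [0.5486 0.0943 0.1146] [0.538 0.084 0.11 ] [0.559 0.104 0.119]
top knob 117 [0.4437 0.0856 0.1009] [0.432 0.073 0.092] [0.455 0.096 0.106]
top bar 324 [0.4963 0.0905 0.0666] [0.43  0.077 0.062] [0.554 0.106 0.072]
top 0.78 torch along [-0.05050371  0.0598272 ] [0.45689511 0.08373558 0.0533563 ]
top supp 62 [0.03199513 0.03925543 0.04604492]
top supp 62 [-0.03900061 -0.0321802  -0.02640564]
delta [-83.9, 117.5, -11.1, 0.2, -90.2, -0.1] now [ 0.4664 -0.0035  0.2025] [-90.2  -0.1 -82.4] q [-14.  -3.  11. 111.   1.  72.   4.] F [ 0.7 -1.2 -0.1] w 0.0007 t 25.78
delta [-83.8, -2.5, -11.9, 0.2, -90.2, -0.1] now [ 0.4664 -0.0035  0.2025] [-90.2  -0.1 -82.4] q [-14.  -3.  11. 111.   1.  72.   4.] F [ 0.7 -1.2 -0.1] w 0.0007 t 25.78
```

View pics/b13.png

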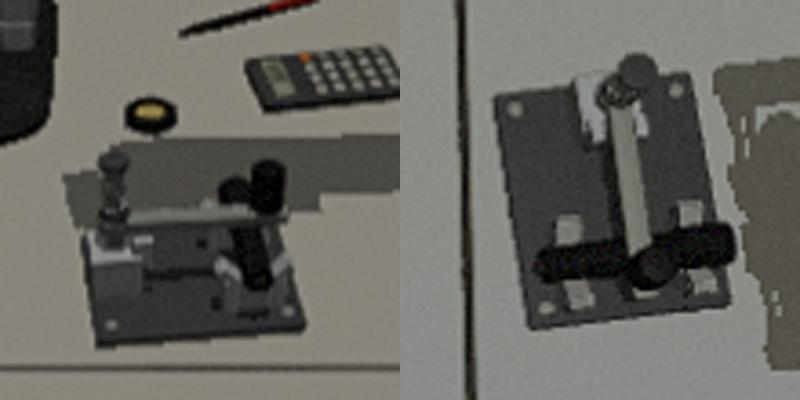

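The torch is now centred within about 1 mm: its middle is at s=+4.6, the supports' at +3.5. The bar was dragged about 5 mm, so I re-grip the knob, lift, straighten and lower.

```bash
python3 - <<'E'
from h import *
delta([.4436,.083,.18],5.1,0)
E
```

```text
delta [-88.8, 22.5, -11.1, 0.2, -87.5, -0.1] now [ 0.4664 -0.0035  0.2025] [-90.2  -0.1 -82.4] q [-14.  -3.  11. 111.   1.  72.   4.] F [ 0.7 -1.2 -0.1] w 0.0007 t 25.78
```

Call:
move_arm(moves=[[-89, 22, -11, 0.2, -87.5, 0], [-89, 22, -11, 0.2, -87.5, 0], [-89, 22, -11, 0.2, -87.5, 0], [-89, 22, -11, 0.2, -87.5, 0], [-89, 22, -11, 0.2, -87.5, 0], [-89, 22, -11, 0.2, -87.5, 0], [-89, 22, -11, 0.2, -87.5, 0], [-89, 22, -11, 0.2, -87.5, 0], [-89, 22, -11, 0.2, -87.5, 0], [-89, 22, -11, 0.2, -87.5, 0], [-89, 22, -11, 0.2, -87.5, 0], [-89, 22, -11, 0.2, -87.5, 0], [-89, 22, -11, 0.2, -87.5, 0], [-89, 22, -11, 0.2, -87.5, 0], [-89, 22, -11, 0.2, -87.5, 0]], claw=50)

```text
time_s: 27.03
tool_pos: [0.4437, 0.0829, 0.1801]
tool_rot: [-90.0, 0.1, 5.0]
force: [-0.2, 0.3, 0.5]
grip_width: 0.0497
```

```bash
python3 w.py 17; python3 - <<'E'
from h import *
delta([.4436,.083,.0855],5.1,0)
E
```

```text
supp 296 [0.03059145 0.03731407 0.04387948]
supp 297 [-0.04064434 -0.03416407 -0.02772252]
torch 1495 [-0.05377602 -0.05277817  0.05623408  0.05948226] 0.05660496178080218
base [-0.06082358 -0.05834913  0.06143974  0.06304322]
knob 590 [-0.01996236  0.0043938   0.01576322] [0.44164626 0.08123213 0.104598  ]
delta [-0.4, -19.6, -4.9, -0.0, -2.8, -0.1] now [0.444  0.0829 0.1804] [-90.    0.1   5. ] q [-22.  -4.   8. 114.   1.  70.  81.] F [0.9 0.  0.4] w 0.0498 t 27.08
delta [-0.3, 94.9, 0.1, -0.0, -0.1, -0.1] now [0.444  0.0829 0.1804] [-90.    0.1   5. ] q [-22.  -4.   8. 114.   1.  70.  81.] F [0.9 0.  0.4] w 0.0498 t 27.08
```

View pics/w17.png

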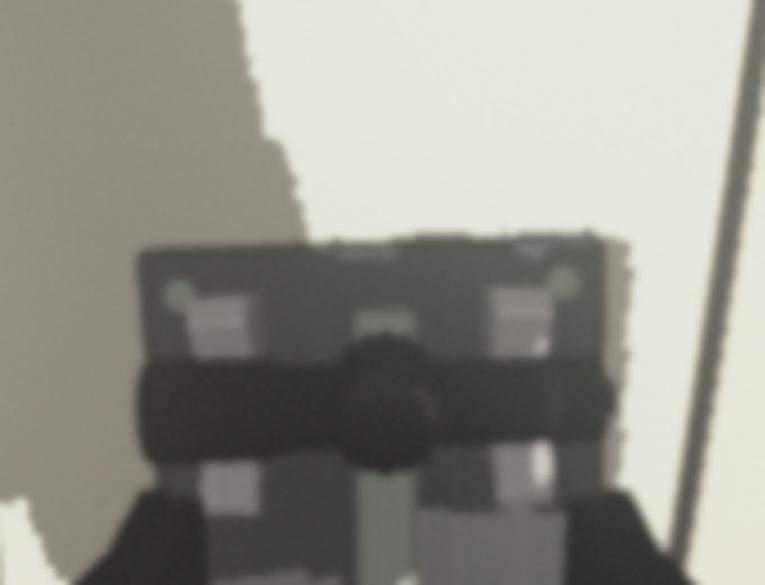

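Call:
move_arm(moves=[[0, 30, 0, 0, 0, 0], [0, 60, 0, 0, 0, 0], [0, 82, 0, 0, 0, 0], [0, 93, 0, 0, 0, 0], [0, 93, 0, 0, 0, 0], [0, 93, 0, 0, 0, 0]])

```text
time_s: 27.58
tool_pos: [0.445, 0.0831, 0.0888]
tool_rot: [-90.0, -0.1, 5.1]
force: [-0.3, -0.2, 0.5]
grip_width: 0.0499
```

Call:
move_arm(moves=[[0, 0, 0, 0, 0, 0], [0, 0, 0, 0, 0, 0], [0, 0, 0, 0, 0, 0], [0, 0, 0, 0, 0, 0], [0, 0, 0, 0, 0, 0], [0, 0, 0, 0, 0, 0]], claw=10, newtons=40)

```text
time_s: 28.08
tool_pos: [0.4453, 0.0833, 0.0893]
tool_rot: [-89.9, -0.2, 5.1]
force: [0.3, 0.5, 2.1]
grip_width: 0.021
```

Call:
move_arm(moves=[[0, -5, 0, 0, 0, 0], [0, -10, 0, 0, 0, 0], [0, -10, 0, 0, 0, 0], [0, -10, 0, 0, 0, 0]])

```text
time_s: 28.42
tool_pos: [0.4452, 0.0832, 0.0989]
tool_rot: [-90.0, -0.1, 5.1]
force: [3.6, 1.0, -4.8]
grip_width: 0.021
```

```bash
python3 - <<'E'
from h import *
delta([.444,.078,.0965],7.8,0)
E
```

```text
delta [-1.7, 2.4, -5.0, -0.0, -2.7, 0.1] now [0.4452 0.0832 0.0989] [-90.   -0.1   5.1] q [-22.   1.   8. 120.  -0.  59.  81.] F [ 3.6  1.  -4.8] w 0.021 t 28.42
```

Call:
move_arm(moves=[[-0.2, 0, -2, 0, -1, 0], [-0.2, 0, -4, 0, -2, 0], [-0.2, 0, -4.8, 0, -2.7, 0], [-0.2, 0, -4.8, 0, -2.7, 0], [-0.2, 4, -4.8, 0, -2.7, 0], [-0.2, 7, -4.8, 0, -2.7, 0], [-0.2, 8, -4.8, 0, -2.7, 0], [-0.2, 8, -4.8, 0, -2.7, 0]])

```text
time_s: 29.08
tool_pos: [0.4456, 0.0782, 0.0905]
tool_rot: [-90.0, -0.1, 7.8]
force: [5.2, 0.4, -4.0]
grip_width: 0.0213
```

```bash
python3 s.py c18; python3 - <<'E'
from h import *
delta([.445,.0782,.0895],7.8,0)
E
```

```text
[-0.0002 -0.0115]
delta [11.4, 43.8, -81.8, -0.1, 90.0, 0.1] now [0.4456 0.0783 0.0908] [-90.   -0.1   7.8] q [-22.   1.   9. 120.  -0.  58.  85.] F [ 4.7  0.  -3.8] w 0.0208 t 29.18
delta [-0.6, 1.3, 0.0, -0.0, -0.0, 0.1] now [0.4456 0.0783 0.0908] [-90.   -0.1   7.8] q [-22.   1.   9. 120.  -0.  58.  85.] F [ 4.7  0.  -3.8] w 0.0208 t 29.18
```

Call:
move_arm(moves=[[-0.6, 0.7, 0, 0, 0, 0], [-0.6, 1.5, 0, 0, 0, 0], [-0.6, 1.5, 0, 0, 0, 0]])

```text
time_s: 29.43
tool_pos: [0.4455, 0.0783, 0.0895]
tool_rot: [-90.0, -0.2, 7.8]
force: [5.1, 0.5, -3.8]
grip_width: 0.0212
```

Call:
move_arm(moves=[[0, 0.6, 0, 0, 0, 0], [0, 1, 0, 0, 0, 0], [0, 1, 0, 0, 0, 0]])

```text
time_s: 29.68
tool_pos: [0.4456, 0.0783, 0.0892]
tool_rot: [-90.0, -0.2, 7.8]
force: [3.4, -0.9, 2.8]
grip_width: 0.0211
```

Contact again, the force now being +2.8 N. Releasing and retreating.

Call:
move_arm(moves=[[0, 0, 0, 0, 0, 0], [0, 0, 0, 0, 0, 0], [0, 0, 0, 0, 0, 0], [0, 0, 0, 0, 0, 0], [0, 0, 0, 0, 0, 0], [0, 0, 0, 0, 0, 0]], claw=50)

```text
time_s: 30.18
tool_pos: [0.4441, 0.0783, 0.088]
tool_rot: [-90.0, -0.0, 7.8]
force: [-0.4, -0.1, -0.7]
grip_width: 0.0477
```

Call:
move_arm(moves=[[0, -15, 0, 0, 0, 0], [0, -45, 0, 0, 0, 0], [0, -80, 0, 0, 0, 0], [0, -115, 0, 0, 0, 0], [0, -115, 0, 0, 0, 0], [0, -115, 0, 0, 0, 0]])

```text
time_s: 30.68
tool_pos: [0.4457, 0.0786, 0.2054]
tool_rot: [-89.9, -0.4, 7.8]
force: [-0.1, -0.2, -1.0]
grip_width: 0.0499
```

```bash
python3 w.py 19; python3 chk.py
```

```text
supp 216 [0.03057356 0.03730829 0.04390485]
supp 261 [-0.04830371 -0.03528221 -0.02758787]
torch 1138 [-0.05388613 -0.05296598  0.05517778  0.05847727] 0.05468089222216983
base [-0.05967386 -0.05766973  0.06045335  0.06269419]
knob 450 [-0.01093156 -0.000239    0.01047624] [0.44090178 0.07765137 0.09711112]
delta [-0.6, 3.6, -0.2, -0.0, -0.0, 0.2] now [0.4445 0.0782 0.2036] [-90.   -0.2   7.8] q [-22.  -5.   8. 113.   1.  72.  84.] F [-0.1  0.5  0.1] w 0.0498 t 30.73
side cap 46 [0.5477 0.0961 0.1123] [0.537 0.081 0.109] [0.557 0.105 0.115]
side knob 56 [0.4441 0.0828 0.0984] [0.434 0.07  0.092] [0.454 0.092 0.103]
side bar 201 [0.4979 0.09   0.0657] [0.43  0.074 0.062] [0.558 0.106 0.072]
side 0.77 torch along [-0.048381    0.06013335] [0.45710091 0.09477098 0.05146982]
side supp 44 [0.02924692 0.04074227 0.04514662]
side supp 5 [-0.04051771 -0.03472762 -0.03220604]
top cap 95 [0.5487 0.0943 0.1146] [0.538 0.084 0.11 ] [0.559 0.105 0.118]
top bar 93 [0.5328 0.0938 0.0673] [0.517 0.083 0.063] [0.554 0.106 0.072]
top 0.41 torch along [-0.05239784  0.06136163] [0.45518987 0.10116967 0.05332239]
top supp 27 [0.04039775 0.04322645 0.04605279]
top supp 0 
delta [0.7, 116.7, -0.0, -0.0, -0.0, -0.1] now [0.4434 0.0779 0.2017] [-90.    0.1   7.8] q [-22.  -5.   8. 113.   1.  72.  84.] F [-0.  -0.6  0.1] w 0.0497 t 30.93
```

View pics/w19.png

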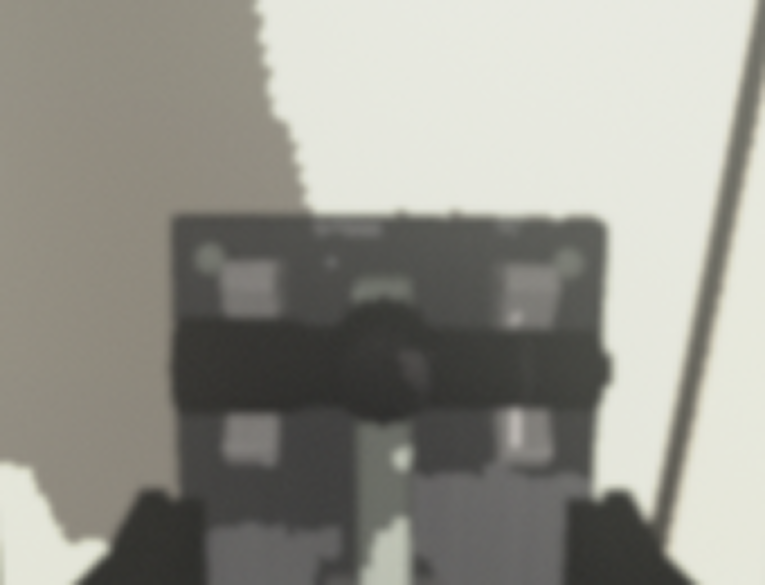

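View pics/b13.png

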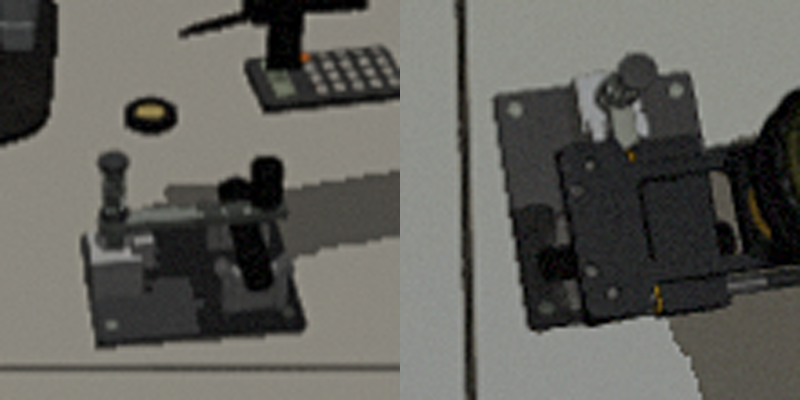

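The wrist picture shows the torch spanning px 171 to 610 with the supports spanning 222 to 558, so both are centred at 390. The bar is straight and presses on the torch, and the gripper is clear. Handing in.

```bash
python3 -c "
from cell import job
print(job.sign_off())"
```

```text
the job is handed in; nothing more can be done
None
```

The torch is clamped in the grey V-cradle with the bar lowered onto it, and I handed the job in at about 31 s of the 72 s.

**What I did:** I lifted the bar 20 mm by its knob, swung it about 85° aside, and let go of it there. I laid the torch in the Vs with the gripper tilted 15° to clear the post, then brought the lifted bar back over the torch and lowered it.

**Correction:** My first check showed the torch 3–4 mm off-centre along the V. I pushed it back from its end with about 7 N while it was clamped, which dragged the bar about 5 mm. So I lifted the bar again, straightened it and lowered it onto the torch a second time.

**Last checks:**
- **Torch:** centred to within about 1 mm in the wrist picture.
- **Bar swing:** the side camera puts the knob within about 1 mm of its starting place. The supports' middle as the wrist camera saw it suggests the bar could be 1–2 mm (about 1°) off true centre. That is within the calibration error, so I kept the bar's original position.
- **Bar lift:** the knob sits about 6–7 mm above its starting height, which agrees with resting on the torch. Pressing down gave a contact force.
- **Clearance:** the gripper was open about 12 cm above, touching nothing.
- **Not confirmed:** the top camera's final view was blocked by the arm, so it could not confirm the end state.

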